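# Clamp a brass trapwork tube in the V fixture

### The arm

A 6-joint arm with a two-finger parallel gripper is mounted at the origin on the work surface. World frame = base frame: x ahead of the robot, y to its left, z up, the work surface at z = 0. Lengths are in mm, angles in rad, forces in N, time in s.
With the tool pointing down it reaches from about 275 to 750 mm from the base axis. Payload 10.2 kg.
Tool frame: the origin (TCP) lies at the very end of the fingers, on their centre line; the grasp point (between the pads) lies 19 mm behind it (ctrl.pinch_z is the distance from the TCP to the grasp point, in mm); y points along the fingers, z is the direction in which the jaws open and shut, and the axes are right-handed (so a half turn about y gives the same grasp; the last joint's range is limited). The gripper opens to 85 mm and grips with 20 to 120 N. Pads are 22 mm wide; open, the fingers measure 114 mm over their backs; the gripper's body (76 mm by 85 mm) begins 54 mm behind the grasp point. The pads swing forward as they close: fully open they stand 13 mm farther back than shut.
Start: joints at [-1.457, 0.313, 1.498, -0, 1.331, -0.223], TCP at [173.483, -495.515, 231.294] pointing down, gripper open.
Joint ranges: [-2.94, 2.94], [-0.97, 2.17], [0.19, 2.56], [-1.23, 4.37], [0.02, 3.11], [-2.88, 2.88]. Speed limits (rad/s): [2.39, 2.39, 3.01, 3.14, 3.14, 3.14].

### API

Orientations are given as a unit quaternion [w, x, y, z].
In Python, from rig import sense, eyes, ctrl gives the robot as it stands. The module is installed in compiled form; this text tells all that it offers.
- The arm moves only by the shell command python3 -m handwheel 'ROWS' [FORCE]. ROWS is JSON, a list of rows, each an object of numbers: "grip": the finger opening in mm, from 0 to 85.4; "tx", "ty", "tz": the shift along the tool's x, y, z in mm; "wx", "wy", "wz": the turn, a rotation vector about the tool's x, y, z in rad. In form: [{"grip": .., "tx": .., "ty": .., "tz": .., "wx": .., "wy": .., "wz": ..}, ...]. A call has 1 to 10 rows; each row shifts and turns the commanded pose from where the row before left it, along the tool's axes as they then stand; what a row does not reach is not made up. A row lasts 1/12 s, in which the tool goes at most 41.7 mm and 7.16 degrees, less where a joint would pass 70% of its speed; a pose out of reach is approached as far as the arm can. A call is refused whole if a number of a shift passes 41.7 or a number of a turn 0.125, either way. A call with a gripper value outside its range is refused whole. The fingers move at their own pace and stop on an object; FORCE is the grip in N (left out, the last holds). Time passes only in rows, so rows that do not move let the fingers close. It gives the time, the measured TCP pose, the force and the opening at its end, in the units of the state.
- sense(): the state, without advancing time (a new reading comes with each control period).
- eyes.capture(name): name is "scene" or "top" or "wrist"; returns a dict with "pixels" (480x640x3 uint8, red, green, blue), "mtx" (3x3 intrinsics, pixels), "R" (3x3) and "t" (3): a world point X has camera coordinates R X + t. Camera axes: x right, y down, z forward; pixel columns grow to the right and rows downward; lengths in mm; the calibration is good to about 2 mm. The wrist camera is an equidistant fisheye: a pixel r from the principal point sees the ray r / f radians off the axis. A picture is of the moment at which its call begins. There is no depth.
- ctrl.finish_job(): hands the job in, once; it reports no verdict.
The state is a dict: "time_s": time; "joints": joint angles; "dq": joint speeds; "tau": joint torques, N m; "eef_pos": TCP position; "ee_rot": TCP orientation; "force": force on the tool from outside, world axes, zero at the start; "wrist_torque": the same for the moment, N m; "grip_width": opening from 0.0 (shut) to 1.0 (fully open).
Only numpy, scipy, OpenCV 4.12 (cv2) and the standard library are available. Lean on these libraries where they do the work, as an engineer would, in place of code of your own. Each camera call takes 0.05 s, during which the arm holds its last target.

### The job

Lay the brass tube gently in the two V rests of the iron fixture and slide it along them against the sprung end stop, pressing until the stop's plate just gives a little (1 to 4 mm) but never ramming it near the end of its travel. Let go with the tube still touching the stop, then swing the clamp strap over and press its free end down with moderate force (under 25 N) until the catch snaps over it, and leave it latched. Leave the wippen, plumb bob, pewter pot and calipers where they are.

Things in the scene. Friction and masses are not known exactly. Their poses are not given: they have to be found in the camera images.
- tube_mid (a point): Centre of the brass tube: 28 mm diameter, 170 mm long, about 0.35 kg, dark ring near each end. Its y axis is its length (either end may lead). It starts level in two notched supports of a beech rest, axis 50 mm above the bench; the supports, 16 mm thick, stand 55 mm either side of the rest's middle: the tube's middle 80 mm is free to grasp from above, 25 mm free depth below its axis.
- vfix: Dark green iron fixture, fixed. Origin: underside of its base, midway between two grey 90-degree V rests; y along the Vs, x level across, z up. Rests 20 mm thick, centred at y = -55 and +55 mm, tops at z = 63, up to 31 mm either side of x = 0. Between them (y -45 to 45) the fingers have free space down to the base, 14 mm thick, 150 (x) by 180 (y) mm. End stop at its +y end, clamp strap at y = +55.
- vee_mid (a point): Where the axis of a tube seated in both Vs passes midway between the rests: x = 0, y = 0, z = 60 mm in the fixture's frame, same axes as the fixture. A seated tube lies parallel to y. It cannot touch the stop's pin while its centre is at y below -6 mm.
- stop (a joint): Brass face plate (40 by 40 mm) of the end stop, facing fixture -y, on a spring: 0 at rest, grows in m as the tube pushes it to +y, 4 N per mm, travel 6 mm; over 5 mm (20 N) is ramming. The stop is set anew each time and its place is not measured: face at rest at y = 84 to 100 mm in the fixture's frame, so a tube's centre meets it at y = -1 to +15 mm. Find it by feel.
- pin (a joint): Red touch pin that sticks 4 mm out of the stop's face plate on a very weak spring (under 0.5 N): 0 when out, 0.004 m when flush, pressed by a tube that touches the plate (gap between tube and plate = 4 mm less this value).
- strap (a joint): Hinge (rad) of the steel clamp strap, axis parallel to fixture y at x = -48, z = 90 mm; strap centred at y = +55, 20 wide, 8 thick, 114 mm from axis to nose. 0 = shut, level to fixture +x over the tube; starts fully open at 1.95, leaning back to -x 22 degrees past upright. Damped: pushed from its -x side past upright (about 3 N) it sinks by itself in some 3 s and rests, unlatched, at about 0.13.
- strap_press (a point): Point on the strap's upper face (red plate) 88 mm from the hinge, to be pressed: at x = 40, y = 55, z = 94 mm in the fixture's frame when shut. From rest it takes about 4 to 9 N to snap under the brass spring catch beyond its nose; a hard stop follows 2 mm below shut. Latched it stays at 0 to 0.02 rad. The catch's hook begins 21 mm farther out (+x) and stands up to z = 113 mm.
- pad (a joint): Green sprung pad under the strap, 48 mm from the hinge: value in m by which it is pushed back towards the strap, 0 when free; about 0.0033 when the strap is latched over a tube well seated in the V (clamping with about 8 N).
- wippen_mid (a point): Maple grand wippen, 110 mm long, 55 mm tall, standing loose on the beech turntable behind. Leave alone.
- bob_mid (a point): Brass plumb bob, 38 mm thick, 85 mm tall, standing point up; this point is half-way up. Leave alone.
- pot_mid (a point): Lidded pewter pot, 90 mm across, 100 mm tall. Leave alone.
- calipers_mid (a point): Steel calipers, 200 mm long, lying flat. Leave alone.
Mind the look-alikes: they are no part of the job. What is shaped like the part that bears tube_mid but blue or pink is not meant.

How it is judged:
By the outcome, as a careful person would: the job done as asked, in the order asked, and still so for the second after the job is handed in, with the robot touching nothing.
It also fails if it takes over 70 s, if anything falls off the work surface, if the arm or the gripper's body presses on something with over 40 N, if the wrist force passes 120 N, or if a joint passes its speed limit or range.

## Working session

There is one attempt and no reset: what is moved stays moved. The work goes in short steps, Python scripts to look and compute and a shell command to move; the robot and the scene stay as the last step left them, time stands still between calls to the robot, and variables do not carry over. Pictures are saved under pics/ and viewed, and the job is handed in when it is done.

```bash
ls; mkdir -p pics; python3 - <<'E'
from rig import sense, eyes, ctrl
import cv2
s=sense(); print(s)
for n in ("scene","top","wrist"):
    c=eyes.capture(n); cv2.imwrite(f"pics/{n}0.png",c["pixels"][:,:,::-1]); print(n,c["mtx"].tolist(),c["R"].tolist(),c["t"].tolist())
E
```

```text
pics
{'time_s': 0.0, 'joints': array([-1.45739693e+00,  3.13465156e-01,  1.49841235e+00, -2.78318914e-05,
        1.33101767e+00, -2.23387570e-01]), 'dq': array([-0.00032435, -0.0007082 , -0.00438235, -0.00084409, -0.00059243,
       -0.00027254]), 'tau': array([ 1.15011466e-03, -4.12270117e+01, -2.59739023e+01, -1.26721047e-04,
        4.15276852e-03, -1.14782492e-05]), 'eef_pos': array([ 173.44817149, -495.2524965 ,  230.7366372 ]), 'ee_rot': array([ 0.11852829, -0.11849675,  0.69756476, -0.69664408]), 'force': array([ 0.53832911, -0.18330699,  0.40026858]), 'wrist_torque': array([-0.00069432,  0.01549599, -0.03331806]), 'grip_width': 0.9955440508136901}
scene [[557.0928141088327, 0.0, 318.5599421341531], [0.0, 557.0928141088327, 243.92346056093334], [0.0, 0.0, 1.0]] [[-0.1416999149889011, 0.9899078998170047, 0.0018665401215466589], [0.7605413094653733, 0.11007389816530054, -0.6398911263171182], [-0.6336387383113766, -0.08925293733307703, -0.7684633123894622]] [95.7891140734372, -365.9245547839699, 1669.71889304696]
top [[591.0668235175986, 0.0, 299.95048096907317], [0.0, 591.0668235175986, 246.61863693133364], [0.0, 0.0, 1.0]] [[0.0024974636887127254, -0.9999061550622435, 0.013470105558762354], [-0.9909022678873509, -0.004287077566867734, -0.1345151161083423], [0.13456023993300814, -0.013011611528796065, -0.9908199835462519]] [-23.694122783660763, 569.4689453952446, 1420.5086416976512]
wrist [[371.64829954431775, 0.0, 320.4965980271277], [0.0, 371.64829954431775, 240.74336833831572], [0.0, 0.0, 1.0]] [[0.3293809537976927, -0.9441959672556647, -0.0014706098950309934], [-0.9015989548307325, -0.31498285542833426, 0.2964879853119606], [-0.28040597697526765, -0.09633159504728614, -0.9550354505840045]] [-524.4244714505969, -37.4735962124819, 380.14000973663667]
```

View pics/scene0.png

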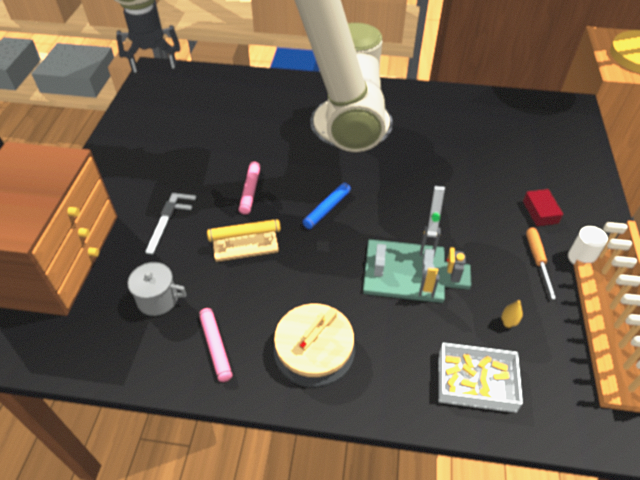

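View pics/top0.png

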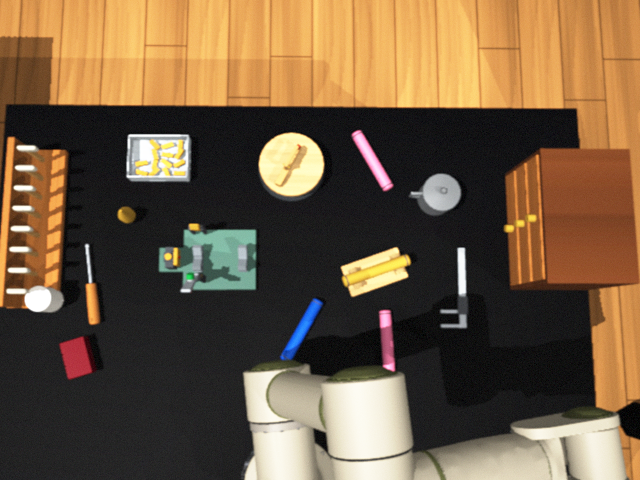

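View pics/wrist0.png

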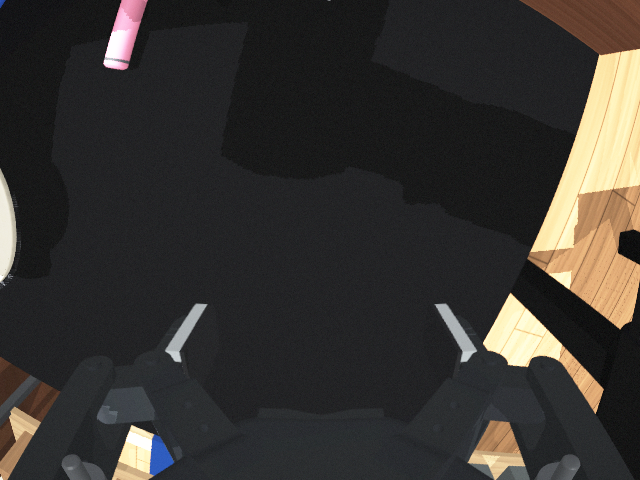

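```bash
python3 - <<'E'
import cv2, numpy as np
t=cv2.imread("pics/top0.png"); s=cv2.imread("pics/scene0.png")
cv2.imwrite("pics/c1.png",cv2.resize(t[215:305,145:270],None,fx=6,fy=6,interpolation=cv2.INTER_CUBIC))
cv2.imwrite("pics/c2.png",cv2.resize(t[235:310,330:425],None,fx=8,fy=8,interpolation=cv2.INTER_CUBIC)[:600])
cv2.imwrite("pics/c3.png",cv2.resize(s[175:310,350:480],None,fx=4.4,fy=4.4,interpolation=cv2.INTER_CUBIC))
E
```

```text
(no output)
```

View pics/c1.png

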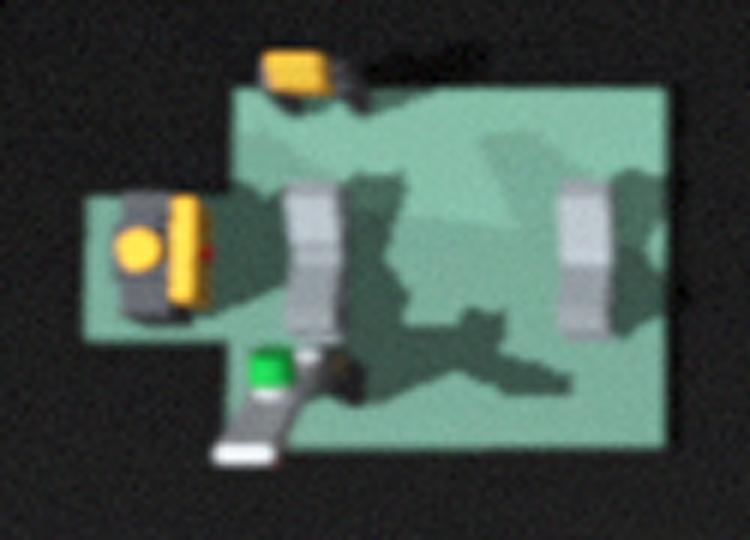

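View pics/c2.png

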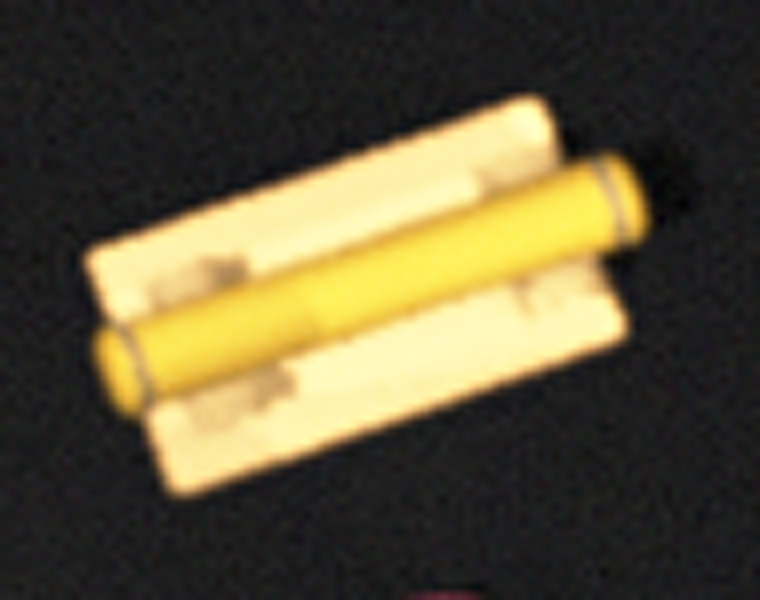

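View pics/c3.png

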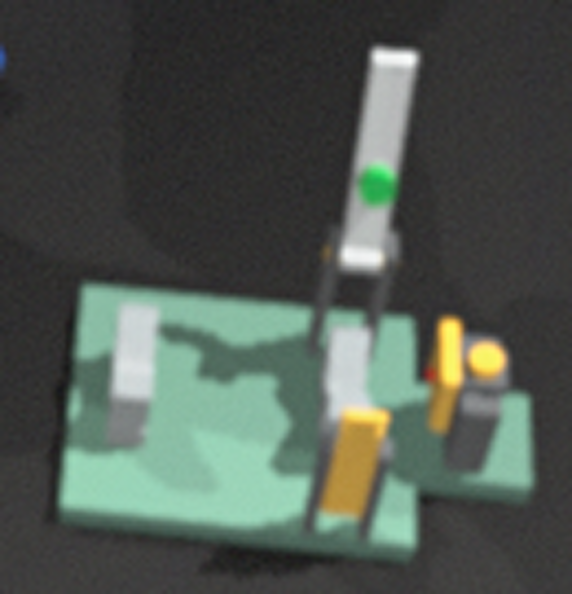

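```bash
cat > h.py <<'E'
import numpy as np, cv2
from rig import sense, eyes, ctrl
def cam(n):
    return eyes.capture(n)
def ray(c,u,v):
    d=np.array([(u-c["mtx"][0,2])/c["mtx"][0,0],(v-c["mtx"][1,2])/c["mtx"][1,1],1.]) if c.get("fish") is None else None
    R=np.array(c["R"]); return -R.T@np.array(c["t"]), R.T@d
def fray(c,u,v):
    x=np.array([u-c["mtx"][0,2],v-c["mtx"][1,2]]); r=np.hypot(*x); th=r/c["mtx"][0,0]
    d=np.array([*(x/max(r,1e-9)*np.sin(th)),np.cos(th)]); R=np.array(c["R"]); return -R.T@np.array(c["t"]), R.T@d
def onz(od,z):
    o,d=od; return o+d*(z-o[2])/d[2]
def proj(c,X):
    p=np.array(c["R"])@np.array(X,float)+np.array(c["t"]); 
    return p[:2]/p[2]*c["mtx"][0,0]+[c["mtx"][0,2],c["mtx"][1,2]]
def fproj(c,X):
    p=np.array(c["R"])@np.array(X,float)+np.array(c["t"]); r=np.hypot(p[0],p[1]); th=np.arctan2(r,p[2])
    return p[:2]/r*th*c["mtx"][0,0]+[c["mtx"][0,2],c["mtx"][1,2]]
def tri(a,b):
    (o1,d1),(o2,d2)=a,b; d1=d1/np.linalg.norm(d1);d2=d2/np.linalg.norm(d2)
    s=np.linalg.lstsq(np.array([d1,-d2]).T,o2-o1,rcond=None)[0]
    p,q=o1+s[0]*d1,o2+s[1]*d2; return (p+q)/2,np.linalg.norm(p-q)
E
python3 - <<'E'
from h import *
np.set_printoptions(precision=1,suppress=True)
top=cam("top"); sc=cam("scene")
def m(c,lo,hi,box):
    hsv=cv2.cvtColor(c["pixels"],cv2.COLOR_RGB2HSV); k=cv2.inRange(hsv,lo,hi); z=np.zeros_like(k); x0,y0,x1,y1=box; z[y0:y1,x0:x1]=k[y0:y1,x0:x1]; 
    cs=cv2.findContours(z,cv2.RETR_EXTERNAL,cv2.CHAIN_APPROX_NONE)[0]; return max(cs,key=cv2.contourArea)
for n,c,box,fb in (("top",top,(330,235,425,310),(145,215,270,305)),("sc",sc,(195,210,290,245),(350,230,480,310))):
    t=m(c,(20,150,100),(32,255,255),box); r=cv2.minAreaRect(t); print(n,"tube",r)
    b=cv2.boxPoints(r); e=sorted([(np.linalg.norm(b[i]-b[(i+1)%4]),(b[i]+b[(i+1)%4])/2) for i in range(4)],key=lambda x:x[0])[:2]
    for l,p in e: print(p,onz(ray(c,*p),50))
    print("mid",onz(ray(c,*r[0]),50))
    g=m(c,(65,50,50),(90,200,255),fb); r=cv2.minAreaRect(g); print("green",r)
    a=cv2.approxPolyDP(cv2.convexHull(g),3,True)[:,0]; 
    for p in a: print(p,onz(ray(c,*p),14))
E
```

```text
top tube ((376.26898193359375, 269.782470703125), (10.816288948059082, 61.29231262207031), 71.02959442138672)
[405.3 259.8] [ 536.5 -279.5   50. ]
[347.3 279.7] [ 487.2 -137.    50. ]
mid [ 511.8 -208.    50. ]
green ((207.0, 259.5), (61.0, 98.0), 90.0)
[256 230] [614.6  88.7  14. ]
[253 290] [463.7  94.3  14. ]
[194 290] [463.2 240.4  14. ]
[159 272] [507.6 328.5  14. ]
[159 247] [570.4 330.7  14. ]
[184 229] [616.3 269.6  14. ]
sc tube ((243.33816528320312, 229.05601501464844), (11.32192611694336, 62.94401550292969), 81.52884674072266)
[274.5 224.4] [ 481.1 -135.    50. ]
[212.2 233.7] [ 531.2 -275.2   50. ]
mid [ 506.3 -205.6   50. ]
green ((417.9653625488281, 271.6570129394531), (108.09561920166016, 56.35602569580078), 6.115502834320068)
[368 240] [467.1  91.5  14. ]
[442 246] [460.5 269.8  14. ]
[470 265] [509.4 334.8  14. ]
[471 284] [564.6 335.4  14. ]
[441 302] [624.1 267.8  14. ]
[363 293] [624.7  93.7  14. ]
```

```bash
cat >> h.py <<'E'
from scipy.spatial.transform import Rotation as Ro
def Rt(s=None):
    s=s or sense(); q=s["ee_rot"]; return Ro.from_quat([q[1],q[2],q[3],q[0]]).as_matrix()
def goal(jawdir,tcp,s=None):
    """tool deltas: jawdir world xy (either sign); tool y straight down"""
    s=s or sense(); R=Rt(s); j=np.array([*jawdir,0.])/np.hypot(*jawdir)
    if j@R[:,2]<0: j=-j
    y=np.array([0,0,-1.]); T=np.array([np.cross(y,j),y,j]).T
    rv=Ro.from_matrix(R.T@T).as_rotvec(); d=np.array(tcp,float)-s["eef_pos"]
    print("tcp",s["eef_pos"],"rotvec tool",np.round(rv,4),"shift now-axes",np.round(R.T@d,1),"shift goal-axes",np.round(T.T@d,1))
E
python3 - <<'E'
from h import *
print(ctrl.pinch_z); print(np.round(Rt(),3))
goal((.944,.331),(509,-207,200))
E
```

```text
18.700000000000003
[[-0.944 -0.     0.33 ]
 [-0.33   0.001 -0.944]
 [-0.    -1.    -0.001]]
tcp [ 173.48674253 -495.38900805  231.04152523] rotvec tool [6.0000e-04 1.5704e+00 3.0000e-04] shift now-axes [-412.    31.2 -161.3] shift goal-axes [ 161.1   31.  -412. ]
```

```bash
python3 -m handwheel '[{"wy":-0.12},{"wy":-0.12},{"wy":-0.12},{"wy":-0.12},{"wy":-0.12},{"wy":-0.12},{"wy":-0.12},{"wy":-0.12},{"wy":-0.12},{"wy":-0.12}]' 40; python3 -m handwheel '[{"wy":-0.12},{"wy":-0.12},{"wy":-0.12},{}]'; python3 -c "
from h import *
goal((.944,.331),(509,-207,200))"
```

```text
tcp [ 173.48674253 -495.38900805  231.04152523] rotvec tool [6.0000e-04 1.5704e+00 3.0000e-04] shift now-axes [-412.    31.2 -161.3] shift goal-axes [ 161.1   31.  -412. ]invalid input
invalid input
```

```bash
python3 -m handwheel '[{"grip":85,"tx":0,"ty":0,"tz":0,"wx":0,"wy":-0.12,"wz":0},{"grip":85,"tx":0,"ty":0,"tz":0,"wx":0,"wy":-0.12,"wz":0},{"grip":85,"tx":0,"ty":0,"tz":0,"wx":0,"wy":-0.12,"wz":0},{"grip":85,"tx":0,"ty":0,"tz":0,"wx":0,"wy":-0.12,"wz":0},{"grip":85,"tx":0,"ty":0,"tz":0,"wx":0,"wy":-0.12,"wz":0},{"grip":85,"tx":0,"ty":0,"tz":0,"wx":0,"wy":-0.12,"wz":0},{"grip":85,"tx":0,"ty":0,"tz":0,"wx":0,"wy":-0.12,"wz":0},{"grip":85,"tx":0,"ty":0,"tz":0,"wx":0,"wy":-0.12,"wz":0},{"grip":85,"tx":0,"ty":0,"tz":0,"wx":0,"wy":-0.12,"wz":0},{"grip":85,"tx":0,"ty":0,"tz":0,"wx":0,"wy":-0.12,"wz":0}]' 40;  python3 -c "
from h import *
goal((.944,.331),(509,-207,200))"
```

```text
time_s: 1.08
eef_pos: [173.5, -495.5, 231.2]
ee_rot: [0.493, -0.493, 0.507, -0.507]
force: [0.1, 0.2, -0.8]
grip_width: 0.992
tcp [ 173.46289115 -495.45975807  231.19207153] rotvec tool [-0.000e+00 -3.653e-01 -3.000e-04] shift now-axes [-297.8   31.3  327.3] shift goal-axes [-161.2   31.2  412.1]
```

```bash
python3 -m handwheel '[{"grip":85,"tx":0,"ty":0,"tz":0,"wx":0,"wy":-0.122,"wz":0},{"grip":85,"tx":0,"ty":0,"tz":0,"wx":0,"wy":-0.122,"wz":0},{"grip":85,"tx":0,"ty":0,"tz":0,"wx":0,"wy":-0.122,"wz":0},{"grip":85,"tx":-14,"ty":0,"tz":37,"wx":0,"wy":0,"wz":0},{"grip":85,"tx":-14,"ty":0,"tz":37,"wx":0,"wy":0,"wz":0},{"grip":85,"tx":-14,"ty":0,"tz":37,"wx":0,"wy":0,"wz":0},{"grip":85,"tx":-14,"ty":0,"tz":37,"wx":0,"wy":0,"wz":0},{"grip":85,"tx":-14,"ty":0,"tz":37,"wx":0,"wy":0,"wz":0},{"grip":85,"tx":-14,"ty":0,"tz":37,"wx":0,"wy":0,"wz":0},{"grip":85,"tx":-14,"ty":0,"tz":37,"wx":0,"wy":0,"wz":0}]';  python3 - <<'E'
from h import *
goal((.944,.331),(509,-207,200)); print(sense()["joints"])
E
```

```text
time_s: 1.92
eef_pos: [387.6, -316.9, 231.4]
ee_rot: [-0.576, 0.576, -0.41, 0.411]
force: [-0.4, -0.7, 0.2]
grip_width: 0.995
tcp [ 387.59836109 -316.89724188  231.39565087] rotvec tool [-0.0001 -0.0053  0.0002] shift now-axes [-64.3  31.4 150.6] shift goal-axes [-63.5  31.4 150.9]
[-9.19811467e-01  2.59020694e-01  1.56906254e+00 -2.66918215e-06
  1.31330745e+00 -1.25171287e+00]
```

```bash
python3 -m handwheel '[{"grip":85,"tx":-16,"ty":0,"tz":37.5,"wx":0,"wy":-0.005,"wz":0},{"grip":85,"tx":-16,"ty":0,"tz":37.5,"wx":0,"wy":0,"wz":0},{"grip":85,"tx":-16,"ty":0,"tz":37.5,"wx":0,"wy":0,"wz":0},{"grip":85,"tx":-16,"ty":0,"tz":37.5,"wx":0,"wy":0,"wz":0},{"grip":85,"tx":0,"ty":0,"tz":0,"wx":0,"wy":0,"wz":0},{"grip":85,"tx":0,"ty":0,"tz":0,"wx":0,"wy":0,"wz":0}]';  python3 - <<'E'
from h import *
goal((.944,.331),(509,-207,200)); c=cam("wrist"); cv2.imwrite("pics/w1.png",c["pixels"][:,:,::-1])
import pickle; pickle.dump(c,open("w1.pkl","wb"))
print(fproj(c,(509,-207,50)))
E
```

```text
time_s: 2.42
eef_pos: [507.7, -207.2, 230.9]
ee_rot: [-0.577, 0.578, -0.408, 0.408]
force: [0.5, -0.5, -0.3]
grip_width: 0.992
tcp [ 507.74602146 -207.18103433  230.91567311] rotvec tool [ 0.0004  0.0031 -0.0004] shift now-axes [ 0.3 30.9  1.3] shift goal-axes [ 0.2 30.9  1.2]
[321.49929257 214.70776836]
```

View pics/w1.png

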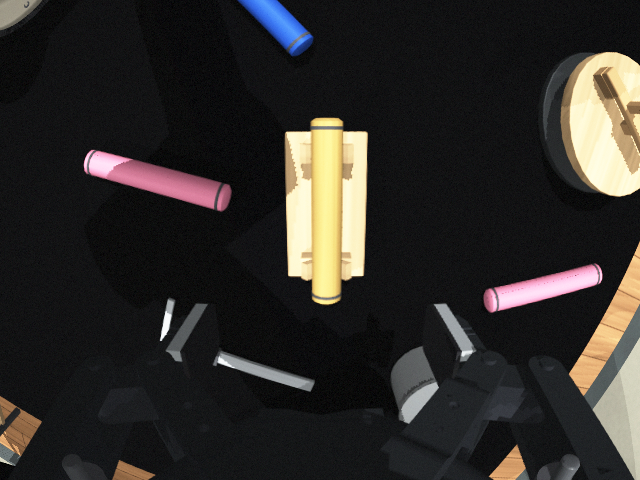

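```bash
python3 - <<'E'
from h import *
import pickle; c=pickle.load(open("w1.pkl","rb"))
hsv=cv2.cvtColor(c["pixels"],cv2.COLOR_RGB2HSV); 
for y in (140,200,215,240,285): print(y,[(x,*hsv[y,x]) for x in (300,309,311,313,326,339,341,343,352)])
E
python3 - <<'E'
from h import *
import pickle; c=pickle.load(open("w1.pkl","rb"))
g=cv2.cvtColor(c["pixels"],cv2.COLOR_RGB2HSV)[:,:,1].astype(float)
P=[]
for y in range(165,250,6):
    r=cv2.GaussianBlur(g,(3,3),0)[y]; d=np.diff(r); a=300+np.argmax(d[300:320])+.5; b=330+np.argmin(d[330:350])+.5
    A,B=[onz(fray(c,u,y),50) for u in (a,b)]; P.append((A+B)/2); 
    if y%4==1: print(y,a,b,np.linalg.norm(A-B))
P=np.array(P); d=np.linalg.svd(P-P.mean(0))[2][0]; d*=np.sign(d[1]); print(P.mean(0),d,np.degrees(np.arctan2(-d[0],d[1])))
E1=onz(fray(c,326.5,118.5),50);E2=onz(fray(c,326.5,303.5),46)
r1=onz(fray(c,326.5,126),60);r2=onz(fray(c,326.5,297.5),60)
print(E1,E2,np.linalg.norm(E1-E2),r1,r2,(r1+r2)/2)
q=((r1+r2)/2-P.mean(0))@d; print("mid on axis",P.mean(0)+q*d)
E
```

```text
140 [(300, np.uint8(25), np.uint8(49), np.uint8(254)), (309, np.uint8(25), np.uint8(52), np.uint8(254)), (311, np.uint8(19), np.uint8(122), np.uint8(225)), (313, np.uint8(21), np.uint8(134), np.uint8(232)), (326, np.uint8(28), np.uint8(92), np.uint8(254)), (339, np.uint8(22), np.uint8(130), np.uint8(235)), (341, np.uint8(20), np.uint8(141), np.uint8(220)), (343, np.uint8(22), np.uint8(85), np.uint8(244)), (352, np.uint8(26), np.uint8(44), np.uint8(254))]
200 [(300, np.uint8(26), np.uint8(36), np.uint8(255)), (309, np.uint8(26), np.uint8(35), np.uint8(255)), (311, np.uint8(21), np.uint8(101), np.uint8(239)), (313, np.uint8(21), np.uint8(136), np.uint8(228)), (326, np.uint8(28), np.uint8(92), np.uint8(254)), (339, np.uint8(20), np.uint8(136), np.uint8(225)), (341, np.uint8(19), np.uint8(140), np.uint8(193)), (343, np.uint8(26), np.uint8(42), np.uint8(254)), (352, np.uint8(25), np.uint8(51), np.uint8(253))]
215 [(300, np.uint8(26), np.uint8(38), np.uint8(255)), (309, np.uint8(26), np.uint8(38), np.uint8(255)), (311, np.uint8(22), np.uint8(95), np.uint8(243)), (313, np.uint8(21), np.uint
[... 1159 characters left out ...]
np.uint8(33), np.uint8(23))]
165 300.5 342.5 36.510896525134434
177 301.5 342.5 35.84295796563254
189 310.5 342.5 28.149581903733875
201 310.5 342.5 28.35037681176568
213 310.5 342.5 28.573606885900716
225 310.5 342.5 28.820222481975435
237 310.5 341.5 28.180037082096863
249 311.5 341.5 27.54931190117442
[ 510.17150649 -199.46279411   50.        ] [-0.37680491  0.92629264 -0.        ] 22.13591118574142
[ 484.67995277 -125.34682954   50.        ] [ 543.72549255 -290.36629141   46.        ] 175.31057744532424 [ 486.74843118 -131.63434661   60.        ] [ 538.99984545 -277.82038904   60.        ] [ 512.87413831 -204.72736782   60.        ]
mid on axis [ 512.39273406 -204.92319739   50.        ]
```

```bash
python3 - <<'E'
from h import *
goal((.942,.3355),(512,-206,90))
E
```

```text
tcp [ 506.93245896 -208.33267253  230.98437403] rotvec tool [ 0.0006 -0.0039 -0.0003] shift now-axes [ -0.5 141.    5.6] shift goal-axes [ -0.5 141.    5.6]
```

```bash
python3 -m handwheel '[{"grip":85,"tx":0,"ty":35,"tz":1,"wx":0,"wy":-0.004,"wz":0},{"grip":85,"tx":0,"ty":35,"tz":1,"wx":0,"wy":0,"wz":0},{"grip":85,"tx":0,"ty":35,"tz":1,"wx":0,"wy":0,"wz":0},{"grip":85,"tx":0,"ty":36,"tz":1,"wx":0,"wy":0,"wz":0},{"grip":85,"tx":0,"ty":0,"tz":0,"wx":0,"wy":0,"wz":0},{"grip":85,"tx":0,"ty":0,"tz":0,"wx":0,"wy":0,"wz":0}]';  python3 - <<'E'
from h import *
goal((.942,.3355),(512,-206,90)); c=cam("wrist"); cv2.imwrite("pics/w2.png",c["pixels"][:,:,::-1])
import pickle; pickle.dump(c,open("w2.pkl","wb"))
print(fproj(c,sense()["eef_pos"]))
E
```

```text
time_s: 2.97
eef_pos: [509.7, -208.1, 90.1]
ee_rot: [-0.577, 0.577, -0.409, 0.408]
force: [-0.4, -0.5, 1.2]
grip_width: 0.997
tcp [ 509.69738822 -208.05009069   90.13739867] rotvec tool [ 0.0016 -0.0028 -0.002 ] shift now-axes [-1.2  0.1  2.9] shift goal-axes [-1.2  0.1  2.9]
[321.45406512 313.73574031]
```

View pics/w2.png

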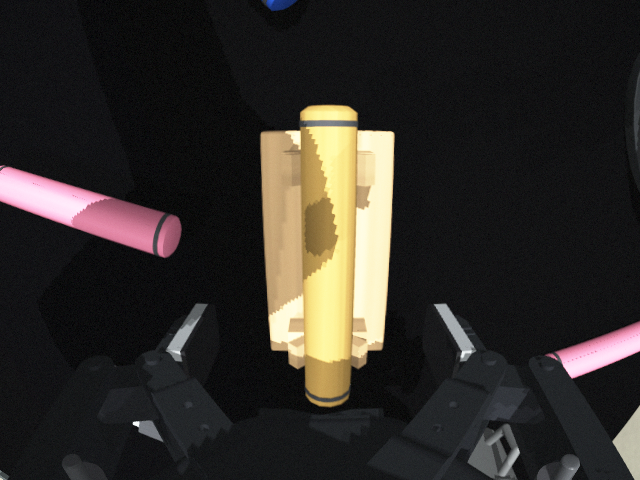

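```bash
python3 - <<'E'
from h import *
import pickle; c=pickle.load(open("w2.pkl","rb"))
g=cv2.cvtColor(c["pixels"],cv2.COLOR_RGB2HSV)[:,:,1].astype(float)
g=cv2.GaussianBlur(g,(3,3),0); v=cv2.GaussianBlur(c["pixels"][:,:,2].astype(float),(3,3),0)
s=sense();R=Rt(s)
for y in range(200,311,10):
    d=np.diff(g[y]); a=295+np.argmax(d[295:310])+.5; b=345+np.argmin(d[345:362])+.5
    A,B=[onz(fray(c,u,y),51) for u in (a,b)]; m=(A+B)/2
    print(y,a,b,np.linalg.norm(A-B).round(1),m.round(1),(R.T@(m-s["eef_pos"])).round(1))
for y in (123,392): print(onz(fray(c,328,y),64))
E
```

```text
200 300.5 356.5 27.9 [ 500.4 -168.3   51. ] [-41.4  40.9   3.5]
210 301.5 356.5 27.6 [ 502.4 -173.1   51. ] [-36.3  40.9   3.8]
220 301.5 355.5 27.3 [ 503.9 -178.    51. ] [-31.1  40.9   3.6]
230 301.5 355.5 27.5 [ 505.6 -183.    51. ] [-25.9  40.9   3.6]
240 301.5 355.5 27.7 [ 507.4 -188.    51. ] [-20.5  40.9   3.6]
250 301.5 355.5 27.9 [ 509.2 -193.    51. ] [-15.1  40.9   3.7]
260 301.5 354.5 27.7 [ 510.9 -198.3   51. ] [-9.6 40.9  3.4]
270 302.5 354.5 27.4 [ 513.  -203.5   51. ] [-4.  40.9  3.7]
280 302.5 354.5 27.7 [ 515.  -208.9   51. ] [ 1.7 40.9  3.7]
290 302.5 353.5 27.4 [ 516.7 -214.5   51. ] [ 7.6 41.   3.5]
300 302.5 353.5 27.8 [ 518.7 -220.2   51. ] [13.6 41.   3.6]
310 302.5 352.5 27.5 [ 520.6 -226.1   51. ] [19.8 41.   3.3]
[ 487.26507669 -132.86398281   64.        ]
[ 536.96245586 -271.15062717   64.        ]
```

```bash
python3 -m handwheel '[{"grip":85,"tx":0,"ty":0,"tz":3.6,"wx":0,"wy":0,"wz":0},{"grip":85,"tx":0,"ty":20,"tz":0,"wx":0,"wy":0,"wz":0},{"grip":85,"tx":0,"ty":20,"tz":0,"wx":0,"wy":0,"wz":0},{"grip":85,"tx":0,"ty":19,"tz":0,"wx":0,"wy":0,"wz":0},{"grip":85,"tx":0,"ty":0,"tz":0,"wx":0,"wy":0,"wz":0},{"grip":45,"tx":0,"ty":0,"tz":0,"wx":0,"wy":0,"wz":0},{"grip":40,"tx":0,"ty":0,"tz":0,"wx":0,"wy":0,"wz":0},{"grip":35,"tx":0,"ty":0,"tz":0,"wx":0,"wy":0,"wz":0}]' 30;  python3 - <<'E'
from h import *
s=sense();print(s["force"],s["grip_width"]*85.4,s["eef_pos"]); c=cam("wrist"); cv2.imwrite("pics/w3.png",c["pixels"][:,:,::-1])
E
```

```text
time_s: 3.68
eef_pos: [515.0, -206.7, 33.2]
ee_rot: [0.578, -0.578, 0.407, -0.409]
force: [0.8, 0.0, -0.2]
grip_width: 0.6
[ 0.80811827  0.02263475 -0.2167072 ] 51.209474278012706 [ 515.02118985 -206.68281962   33.23845265]
```

View pics/w3.png

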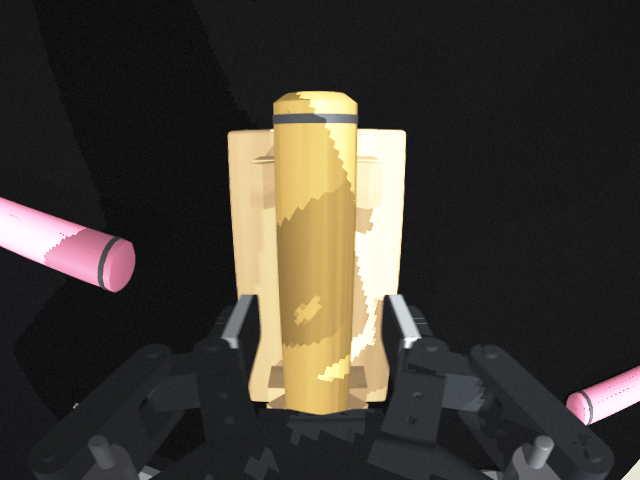

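```bash
python3 -m handwheel '[{"grip":40,"tx":0,"ty":0,"tz":-1.5,"wx":0,"wy":0,"wz":0},{"grip":34,"tx":0,"ty":0,"tz":0,"wx":0,"wy":0,"wz":0},{"grip":31,"tx":0,"ty":0,"tz":0,"wx":0,"wy":0,"wz":0},{"grip":29,"tx":0,"ty":0,"tz":0,"wx":0,"wy":0,"wz":0},{"grip":27,"tx":0,"ty":0,"tz":0,"wx":0,"wy":0,"wz":0},{"grip":20,"tx":0,"ty":0,"tz":0,"wx":0,"wy":0,"wz":0},{"grip":20,"tx":0,"ty":0,"tz":0,"wx":0,"wy":0,"wz":0},{"grip":20,"tx":0,"ty":0,"tz":0,"wx":0,"wy":0,"wz":0}]' 40;  python3 - <<'E'
from h import *
s=sense();print(s["force"],s["grip_width"]*85.4,s["eef_pos"])
E
```

```text
time_s: 4.4
eef_pos: [513.1, -206.5, 31.6]
ee_rot: [0.578, -0.577, 0.408, -0.408]
force: [2.1, 2.2, 4.5]
grip_width: 0.316
[2.09466958 2.17333685 4.47070125] 26.961677202551623 [ 513.08033854 -206.51702319   31.60615167]
```

```bash
python3 -m handwheel '[{"grip":20,"tx":0,"ty":-5,"tz":0,"wx":0,"wy":0,"wz":0},{"grip":20,"tx":0,"ty":-15,"tz":0,"wx":0,"wy":0,"wz":0},{"grip":20,"tx":0,"ty":-25,"tz":0,"wx":0,"wy":0,"wz":0},{"grip":20,"tx":0,"ty":-30,"tz":0,"wx":0,"wy":0,"wz":0},{"grip":20,"tx":0,"ty":-30,"tz":0,"wx":0,"wy":0,"wz":0},{"grip":20,"tx":0,"ty":-30,"tz":0,"wx":0,"wy":0,"wz":0},{"grip":20,"tx":0,"ty":-25,"tz":0,"wx":0,"wy":0,"wz":0},{"grip":20,"tx":0,"ty":0,"tz":0,"wx":0,"wy":0,"wz":0}]' 40;  python3 - <<'E'
from h import *
s=sense();print(s["force"],s["grip_width"]*85.4,s["eef_pos"])
goal((1,0),(540,100,200))
c=cam("wrist"); cv2.imwrite("pics/w4.png",c["pixels"][:,:,::-1])
E
```

```text
time_s: 5.07
eef_pos: [513.7, -207.6, 195.8]
ee_rot: [-0.577, 0.578, -0.406, 0.41]
force: [0.8, -1.0, -4.0]
grip_width: 0.311
[ 0.81792191 -0.97319033 -3.98398243] 26.519305807501794 [ 513.65562988 -207.56155337  195.75164094]
tcp [ 513.65562988 -207.56155337  195.75164094] rotvec tool [-0.0045  0.3409  0.0052] shift now-axes [-281.    -5.4  127.7] shift goal-axes [-307.6   -4.2   26.3]
```

View pics/w4.png

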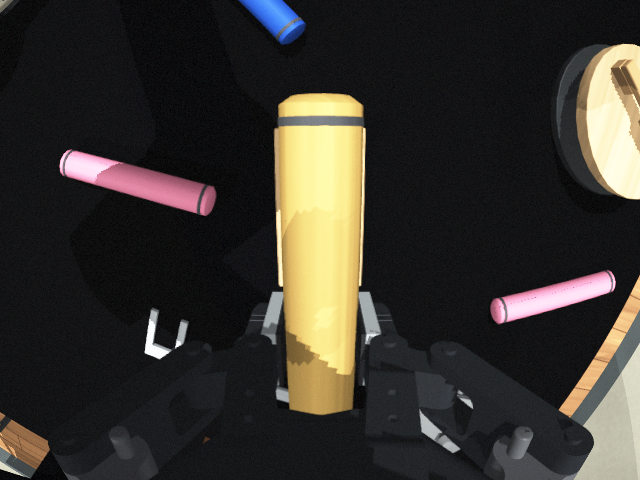

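```bash
python3 -m handwheel '[{"grip":20,"tx":0,"ty":0,"tz":0,"wx":0,"wy":0.114,"wz":0},{"grip":20,"tx":0,"ty":0,"tz":0,"wx":0,"wy":0.114,"wz":0},{"grip":20,"tx":0,"ty":0,"tz":0,"wx":0,"wy":0.114,"wz":0},{"grip":20,"tx":-25,"ty":0,"tz":3,"wx":0,"wy":0,"wz":0},{"grip":20,"tx":-38,"ty":0,"tz":4,"wx":0,"wy":0,"wz":0},{"grip":20,"tx":-38,"ty":0,"tz":4,"wx":0,"wy":0,"wz":0},{"grip":20,"tx":-38,"ty":0,"tz":4,"wx":0,"wy":0,"wz":0},{"grip":20,"tx":-38,"ty":0,"tz":4,"wx":0,"wy":0,"wz":0},{"grip":20,"tx":-38,"ty":0,"tz":4,"wx":0,"wy":0,"wz":0},{"grip":20,"tx":-30,"ty":0,"tz":3,"wx":0,"wy":0,"wz":0}]'; python3 -m handwheel '[{"grip":20,"tx":0,"ty":0,"tz":0,"wx":0,"wy":0,"wz":0},{"grip":20,"tx":0,"ty":0,"tz":0,"wx":0,"wy":0,"wz":0}]';  python3 - <<'E'
from h import *
s=sense();print(s["force"],s["grip_width"]*85.4,s["eef_pos"])
goal((1,0),(540,100,200))
c=cam("wrist"); cv2.imwrite("pics/w5.png",c["pixels"][:,:,::-1])
import pickle; pickle.dump(c,open("w5.pkl","wb"))
E
```

```text
time_s: 5.95
eef_pos: [537.5, 41.0, 188.7]
ee_rot: [0.499, -0.501, 0.501, -0.499]
force: [1.0, -0.3, -4.4]
grip_width: 0.317
time_s: 6.12
eef_pos: [537.8, 39.7, 188.9]
ee_rot: [-0.499, 0.501, -0.501, 0.498]
force: [0.2, -0.2, -4.1]
grip_width: 0.314
[ 0.18185301 -0.231026   -4.07780628] 26.799802292881154 [537.78162537  39.69513354 188.88043167]
tcp [537.78162537  39.69513354 188.88043167] rotvec tool [ 0.0046  0.0016 -0.0002] shift now-axes [-60.3 -11.1   2.3] shift goal-axes [-60.3 -11.1   2.2]
```

View pics/w5.png

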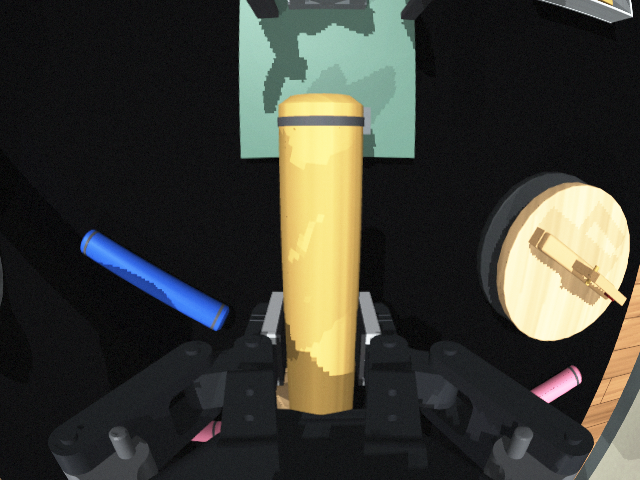

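```bash
python3 - <<'E'
from h import *
import pickle; c=pickle.load(open("w5.pkl","rb"))
np.set_printoptions(precision=1,suppress=True)
p=c["pixels"]; hsv=cv2.cvtColor(p,cv2.COLOR_RGB2HSV); k=cv2.inRange(hsv,(60,40,40),(95,255,255))
L=[];Rr=[];N=[]
for y in range(25,150,10):
    xs=np.where(k[y,200:450])[0]+200
    a,b=onz(fray(c,xs.min()-.5,y),14),onz(fray(c,xs.max()+.5,y),14); L.append(a);Rr.append(b)
    if y%20==5: print(y,xs.min(),xs.max(),a,b)
for x in list(range(245,280,5))+list(range(370,412,6)):
    ys=np.where(k[100:200,x])[0]+100; N.append(onz(fray(c,x,ys.max()+.5),14))
for Q,ax in((L,1),(Rr,1),(N,0)):
    Q=np.array(Q); f=np.polyfit(Q[:,ax],Q[:,1-ax],1); print(np.degrees(np.arctan(f[0])),np.polyval(f,540 if ax==0 else 180), np.polyval(f,540 if ax==0 else 100))
E
```

```text
25 239 414 [467.3 209.9  14. ] [617.9 210.7  14. ]
45 238 415 [466.7 191.4  14. ] [618.4 192.2  14. ]
65 238 415 [466.8 173.2  14. ] [618.3 174.   14. ]
85 239 415 [467.7 155.4  14. ] [618.3 156.1  14. ]
105 239 415 [467.6 137.9  14. ] [618.5 138.6  14. ]
125 239 415 [467.3 120.5  14. ] [618.8 121.1  14. ]
145 240 414 [467.7 103.1  14. ] [618.4 103.6  14. ]
-0.25266904884814284 467.2046295092091 467.5574243418011
-0.4629333792790617 618.1799543103039 618.8263453110726
0.46972582270835134 91.63793143525741 91.63793143525741
```

```bash
python3 -m handwheel '[{"grip":20,"tx":0,"ty":0,"tz":1,"wx":0.004,"wy":-0.005,"wz":0},{"grip":20,"tx":-22,"ty":0,"tz":1,"wx":0,"wy":0,"wz":0},{"grip":20,"tx":-35,"ty":0,"tz":1,"wx":0,"wy":0,"wz":0},{"grip":20,"tx":-35,"ty":0,"tz":1,"wx":0,"wy":0,"wz":0},{"grip":20,"tx":-34,"ty":0,"tz":1,"wx":0,"wy":0,"wz":0},{"grip":20,"tx":0,"ty":15,"tz":0,"wx":0,"wy":0,"wz":0},{"grip":20,"tx":0,"ty":25,"tz":0,"wx":0,"wy":0,"wz":0},{"grip":20,"tx":0,"ty":25,"tz":0,"wx":0,"wy":0,"wz":0},{"grip":20,"tx":0,"ty":25,"tz":0,"wx":0,"wy":0,"wz":0},{"grip":20,"tx":0,"ty":10,"tz":0,"wx":0,"wy":0,"wz":0}]'; python3 -m handwheel '[{"grip":20,"tx":0,"ty":0,"tz":0,"wx":0,"wy":0,"wz":0},{"grip":20,"tx":0,"ty":0,"tz":0,"wx":0,"wy":0,"wz":0}]';  python3 - <<'E'
from h import *
s=sense();print(s["force"],s["grip_width"]*85.4,s["eef_pos"])
goal((1,.007),(542.5,167,41.6))
c=cam("wrist"); cv2.imwrite("pics/w6.png",c["pixels"][:,:,::-1])
import pickle; pickle.dump(c,open("w6.pkl","wb"))
c=cam("scene"); cv2.imwrite("pics/s6.png",cv2.resize(c["pixels"][150:330,330:510,::-1],None,fx=3.3,fy=3.3,interpolation=cv2.INTER_CUBIC))
E
```

```text
time_s: 7.0
eef_pos: [542.2, 163.0, 87.5]
ee_rot: [-0.5, 0.501, -0.5, 0.499]
force: [-1.3, -0.3, -5.4]
grip_width: 0.311
time_s: 7.17
eef_pos: [544.3, 163.7, 91.8]
ee_rot: [0.502, -0.5, 0.498, -0.5]
force: [-0.4, 0.6, -3.7]
grip_width: 0.312
[-0.40560327  0.57790435 -3.71145168] 26.659258406041506 [544.29344964 163.74945136  91.77307272]
tcp [544.29344964 163.74945136  91.77307272] rotvec tool [-0.0042 -0.004   0.0001] shift now-axes [-3.3 50.2 -2. ] shift goal-axes [-3.3 50.2 -1.8]
```

View pics/w6.png

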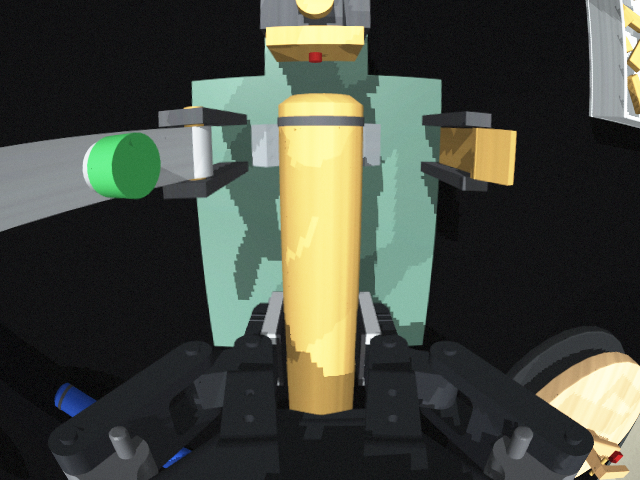

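View pics/s6.png

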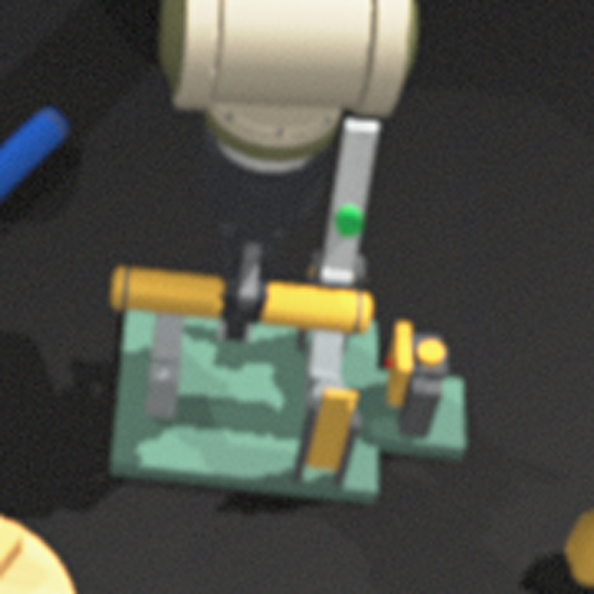

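```bash
python3 - <<'E'
from h import *
import pickle; c=pickle.load(open("w6.pkl","rb"))
np.set_printoptions(precision=1,suppress=True)
p=c["pixels"]
for n,u,v,z in (("restL",252.5,127,63),("restR",381.5,127,63),("restL",252.5,164,63),("restR",381.5,164,63),("pin",315.5,57,60),("plateL",266,42,80),("plateR",364,42,80),("tubeL",279,140,110),("tubeR",362.5,140,110),("tubeL",285,260,110),("tubeR",358,260,110),("baseL",211,347,14),("baseR",424,347,14),("baseL",192,80,14),("baseR",441,80,14)): print(n,onz(fray(c,u,v),z))
cv2.imwrite("pics/w6c.png",cv2.resize(p[10:190,230:410,::-1],None,fx=3.3,fy=3.3,interpolation=cv2.INTER_CUBIC))
E
```

```text
restL [513.6 241.   63. ]
restR [572.7 241.   63. ]
restL [513.2 223.7  63. ]
restR [573.1 223.7  63. ]
pin [542.4 273.7  60. ]
plateL [522.3 276.9  80. ]
plateR [562.4 276.8  80. ]
tubeL [530.8 236.  110. ]
tubeR [558.5 236.  110. ]
tubeL [532.  193.8 110. ]
tubeR [558.1 193.8 110. ]
baseL [465.8  90.4  14. ]
baseR [620.2  90.6  14. ]
baseL [467.5 272.5  14. ]
baseR [617.2 272.3  14. ]
```

View pics/w6c.png

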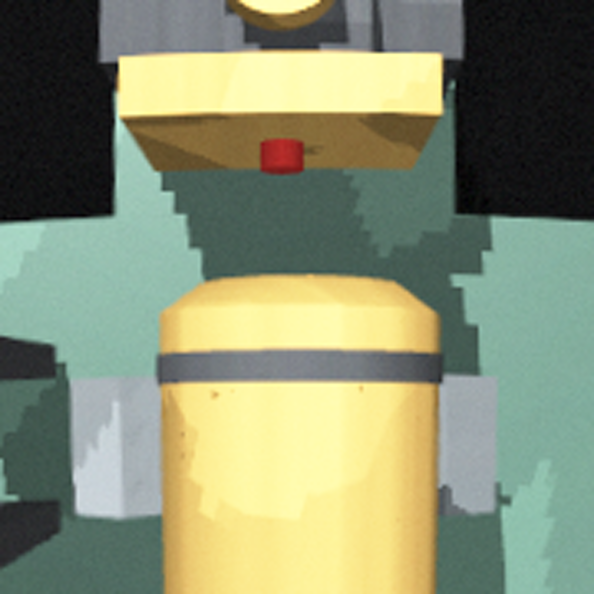

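```bash
python3 -m handwheel '[{"grip":20,"tx":0,"ty":8,"tz":-1,"wx":-0.004,"wy":-0.002,"wz":0},{"grip":20,"tx":0,"ty":12,"tz":-1,"wx":0,"wy":0,"wz":0},{"grip":20,"tx":0,"ty":12,"tz":0,"wx":0,"wy":0,"wz":0},{"grip":20,"tx":0,"ty":7,"tz":0,"wx":0,"wy":0,"wz":0},{"grip":20,"tx":0,"ty":3,"tz":0,"wx":0,"wy":0,"wz":0},{"grip":20,"tx":0,"ty":0,"tz":0,"wx":0,"wy":0,"wz":0},{"grip":20,"tx":0,"ty":0,"tz":0,"wx":0,"wy":0,"wz":0}]';  python3 - <<'E'
from h import *
s=sense();print(s["force"],s["grip_width"]*85.4,s["eef_pos"])
goal((1,.006),(542.9,165,41.6))
c=cam("wrist"); cv2.imwrite("pics/w7.png",c["pixels"][:,:,::-1])
import pickle; pickle.dump(c,open("w7.pkl","wb"))
E
```

```text
time_s: 7.85
eef_pos: [542.2, 164.5, 49.8]
ee_rot: [0.502, -0.501, 0.498, -0.499]
force: [0.3, 0.3, -3.8]
grip_width: 0.315
[ 0.34012608  0.274825   -3.76675316] 26.925715832006354 [542.20729859 164.47244992  49.83279658]
tcp [542.20729859 164.47244992  49.83279658] rotvec tool [-0.0009  0.0001 -0.0001] shift now-axes [-0.5  8.2  0.7] shift goal-axes [-0.5  8.2  0.7]
```

View pics/w7.png

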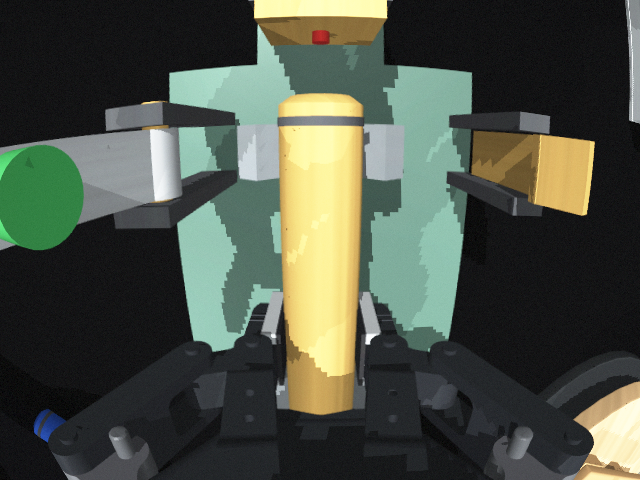

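```bash
python3 -m handwheel '[{"grip":20,"tx":0,"ty":2,"tz":0,"wx":0,"wy":0,"wz":0},{"grip":20,"tx":0,"ty":2,"tz":0,"wx":0,"wy":0,"wz":0},{"grip":20,"tx":0,"ty":1,"tz":0,"wx":0,"wy":0,"wz":0},{"grip":20,"tx":0,"ty":0.5,"tz":0,"wx":0,"wy":0,"wz":0},{"grip":20,"tx":0,"ty":0.5,"tz":0,"wx":0,"wy":0,"wz":0}]'; python3 -m handwheel '[{"grip":20,"tx":0,"ty":0.5,"tz":0,"wx":0,"wy":0,"wz":0},{"grip":20,"tx":0,"ty":0.5,"tz":0,"wx":0,"wy":0,"wz":0}]'
```

```text
time_s: 8.32
eef_pos: [541.9, 164.4, 43.3]
ee_rot: [-0.501, 0.502, -0.499, 0.498]
force: [-0.1, -0.0, -4.2]
grip_width: 0.315
time_s: 8.48
eef_pos: [541.9, 164.4, 42.3]
ee_rot: [0.501, -0.501, 0.498, -0.499]
force: [0.2, -0.6, -5.6]
grip_width: 0.314
```

```bash
python3 -m handwheel '[{"grip":20,"tx":0,"ty":0.5,"tz":0,"wx":0,"wy":0,"wz":0},{"grip":20,"tx":0,"ty":0,"tz":0,"wx":0,"wy":0,"wz":0}]';python3 -m handwheel '[{"grip":20,"tx":0,"ty":0.5,"tz":0,"wx":0,"wy":0,"wz":0},{"grip":20,"tx":0,"ty":0,"tz":0,"wx":0,"wy":0,"wz":0}]'
```

```text
time_s: 8.65
eef_pos: [542.1, 164.4, 41.9]
ee_rot: [0.502, -0.501, 0.498, -0.499]
force: [1.5, -0.1, -4.3]
grip_width: 0.313
time_s: 8.82
eef_pos: [542.2, 164.4, 41.7]
ee_rot: [0.502, -0.501, 0.498, -0.499]
force: [0.7, 0.2, -0.7]
grip_width: 0.313
```

```bash
python3 -m handwheel '[{"grip":20,"tx":0,"ty":0.4,"tz":0,"wx":0,"wy":0,"wz":0},{"grip":20,"tx":0,"ty":0,"tz":0,"wx":0,"wy":0,"wz":0}]';python3 - <<'E'
from h import *
print(sense()["force"],sense()["wrist_torque"])
E
```

```text
time_s: 8.98
eef_pos: [542.3, 164.4, 41.7]
ee_rot: [0.502, -0.501, 0.498, -0.499]
force: [-1.7, -0.3, 4.8]
grip_width: 0.31
[-1.72967703 -0.25771753  4.79429603] [-0.09204143  0.19919928  0.04844486]
```

```bash
python3 -m handwheel '[{"grip":20,"tx":-1,"ty":-0.2,"tz":0,"wx":0,"wy":0,"wz":0},{"grip":20,"tx":-2,"ty":0,"tz":0,"wx":0,"wy":0,"wz":0},{"grip":20,"tx":-2,"ty":0,"tz":0,"wx":0,"wy":0,"wz":0},{"grip":20,"tx":-2,"ty":0,"tz":0,"wx":0,"wy":0,"wz":0},{"grip":20,"tx":-1,"ty":0,"tz":0,"wx":0,"wy":0,"wz":0}]'; python3 -m handwheel '[{"grip":20,"tx":-1,"ty":0,"tz":0,"wx":0,"wy":0,"wz":0},{"grip":20,"tx":-1,"ty":0,"tz":0,"wx":0,"wy":0,"wz":0},{"grip":20,"tx":-1,"ty":0,"tz":0,"wx":0,"wy":0,"wz":0}]';python3 -m handwheel '[{"grip":20,"tx":-1,"ty":0,"tz":0,"wx":0,"wy":0,"wz":0},{"grip":20,"tx":-1,"ty":0,"tz":0,"wx":0,"wy":0,"wz":0},{"grip":20,"tx":0,"ty":0,"tz":0,"wx":0,"wy":0,"wz":0}]'; python3 - <<'E'
from h import *
print(sense()["force"],sense()["wrist_torque"])
c=cam("wrist"); cv2.imwrite("pics/w8.png",cv2.resize(c["pixels"][0:200,200:440,::-1],None,fx=3,fy=3))
E
```

```text
time_s: 9.4
eef_pos: [542.2, 171.5, 41.7]
ee_rot: [-0.501, 0.502, -0.498, 0.499]
force: [-0.7, -7.6, 5.6]
grip_width: 0.315
time_s: 9.65
eef_pos: [542.2, 174.3, 41.6]
ee_rot: [-0.501, 0.502, -0.498, 0.499]
force: [-1.6, -9.4, 4.4]
grip_width: 0.315
time_s: 9.9
eef_pos: [542.2, 176.5, 41.6]
ee_rot: [-0.501, 0.502, -0.498, 0.499]
force: [-1.0, -7.6, 5.9]
grip_width: 0.314
[-0.97865473 -7.63486803  5.93669613] [-1.07768430e+00  2.11525135e-01 -6.64312928e-04]
```

View pics/w8.png

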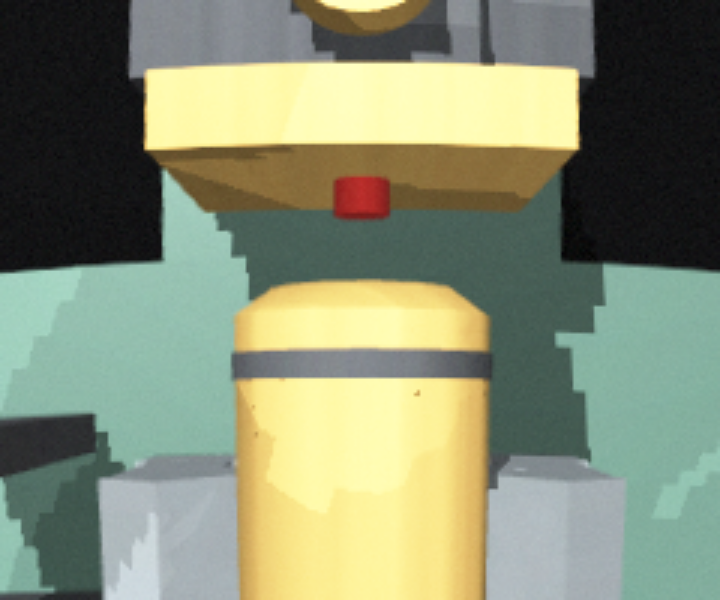

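```bash
python3 -m handwheel '[{"grip":20,"tx":0,"ty":-0.3,"tz":0,"wx":0,"wy":0,"wz":0},{"grip":20,"tx":-1,"ty":0,"tz":0,"wx":0,"wy":0,"wz":0},{"grip":20,"tx":-1,"ty":0,"tz":0,"wx":0,"wy":0,"wz":0}]'; python3 -m handwheel '[{"grip":20,"tx":-1,"ty":0,"tz":0,"wx":0,"wy":0,"wz":0},{"grip":20,"tx":-1,"ty":0,"tz":0,"wx":0,"wy":0,"wz":0}]'
```

```text
time_s: 10.2
eef_pos: [542.2, 178.6, 41.7]
ee_rot: [-0.501, 0.502, -0.498, 0.499]
force: [0.0, -6.1, 3.0]
grip_width: 0.312
time_s: 10.37
eef_pos: [542.1, 180.7, 41.6]
ee_rot: [-0.501, 0.502, -0.498, 0.499]
force: [-0.4, -5.6, 2.7]
grip_width: 0.314
```

```bash
python3 -m handwheel '[{"grip":20,"tx":-0.5,"ty":-0.25,"tz":0,"wx":0,"wy":0,"wz":0},{"grip":20,"tx":-0.5,"ty":0,"tz":0,"wx":0,"wy":0,"wz":0},{"grip":20,"tx":-0.5,"ty":0,"tz":0,"wx":0,"wy":0,"wz":0}]'; python3 -m handwheel '[{"grip":20,"tx":-0.5,"ty":0,"tz":0,"wx":0,"wy":0,"wz":0},{"grip":20,"tx":-0.5,"ty":0,"tz":0,"wx":0,"wy":0,"wz":0}]'; python3 - <<'E'
from h import *
print(sense()["force"],sense()["wrist_torque"])
c=cam("wrist"); cv2.imwrite("pics/w9.png",cv2.resize(c["pixels"][0:200,200:440,::-1],None,fx=3,fy=3))
E
```

```text
time_s: 10.62
eef_pos: [542.1, 182.7, 41.7]
ee_rot: [0.502, -0.501, 0.498, -0.499]
force: [1.7, -3.2, 0.9]
grip_width: 0.312
time_s: 10.78
eef_pos: [542.1, 183.9, 41.7]
ee_rot: [0.502, -0.501, 0.498, -0.499]
force: [2.6, -3.1, -0.5]
grip_width: 0.311
[ 2.60359676 -3.0731549  -0.47889202] [-0.52023614 -0.45592813  0.06208129]
```

View pics/w9.png

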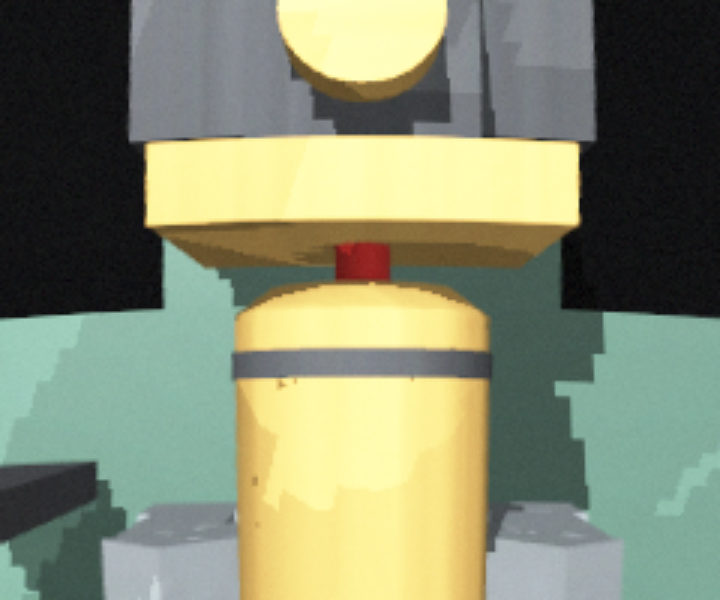

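```bash
python3 -m handwheel '[{"grip":20,"tx":-0.5,"ty":0,"tz":0,"wx":0,"wy":0,"wz":0},{"grip":20,"tx":-0.5,"ty":0,"tz":0,"wx":0,"wy":0,"wz":0}]';  python3 -m handwheel '[{"grip":20,"tx":-0.5,"ty":0,"tz":0,"wx":0,"wy":0,"wz":0},{"grip":20,"tx":-0.5,"ty":0,"tz":0,"wx":0,"wy":0,"wz":0}]'; python3 -m handwheel '[{"grip":20,"tx":-0.5,"ty":0,"tz":0,"wx":0,"wy":0,"wz":0}]'; python3 - <<'E'
from h import *
print(sense()["force"],sense()["wrist_torque"])
c=cam("wrist"); cv2.imwrite("pics/w10.png",cv2.resize(c["pixels"][0:200,200:440,::-1],None,fx=3,fy=3))
E
```

```text
time_s: 11.0
eef_pos: [542.0, 185.0, 41.8]
ee_rot: [0.502, -0.501, 0.498, -0.499]
force: [3.7, -4.5, -0.9]
grip_width: 0.311
time_s: 11.17
eef_pos: [542.0, 185.9, 41.8]
ee_rot: [0.502, -0.501, 0.498, -0.499]
force: [3.6, -3.1, -0.5]
grip_width: 0.318
time_s: 11.25
eef_pos: [542.0, 186.4, 41.7]
ee_rot: [0.502, -0.501, 0.498, -0.499]
force: [4.7, -3.6, -1.0]
grip_width: 0.313
[ 4.7218112  -3.63887843 -0.97999281] [-0.57636144 -0.55886893  0.02211263]
```

View pics/w10.png

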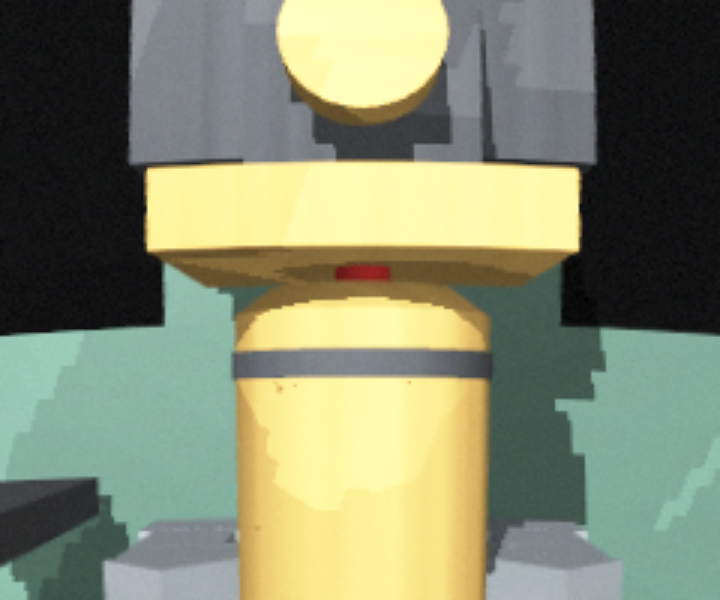

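```bash
python3 -m handwheel '[{"grip":20,"tx":-0.5,"ty":0,"tz":0.3,"wx":0,"wy":0,"wz":0},{"grip":20,"tx":-0.3,"ty":0,"tz":0,"wx":0,"wy":0,"wz":0}]';  python3 -m handwheel '[{"grip":20,"tx":-0.3,"ty":0,"tz":0,"wx":0,"wy":0,"wz":0},{"grip":20,"tx":-0.3,"ty":0,"tz":0,"wx":0,"wy":0,"wz":0}]'; python3 -m handwheel '[{"grip":20,"tx":-0.3,"ty":0,"tz":0,"wx":0,"wy":0,"wz":0},{"grip":20,"tx":-0.3,"ty":0,"tz":0,"wx":0,"wy":0,"wz":0}]'
```

```text
time_s: 11.47
eef_pos: [542.0, 187.2, 41.7]
ee_rot: [-0.501, 0.502, -0.498, 0.499]
force: [3.0, -4.6, 0.2]
grip_width: 0.314
time_s: 11.63
eef_pos: [542.0, 187.7, 41.7]
ee_rot: [-0.501, 0.502, -0.498, 0.499]
force: [3.0, -3.8, 1.0]
grip_width: 0.312
time_s: 11.8
eef_pos: [542.0, 188.4, 41.7]
ee_rot: [-0.501, 0.502, -0.498, 0.499]
force: [4.0, -4.5, 0.1]
grip_width: 0.313
```

```bash
python3 -m handwheel '[{"grip":20,"tx":-0.3,"ty":0,"tz":0.2,"wx":0,"wy":0,"wz":0},{"grip":20,"tx":-0.3,"ty":0,"tz":0,"wx":0,"wy":0,"wz":0}]'; python3 - <<'E'
from h import *
print(sense()["force"],sense()["wrist_torque"])
c=cam("wrist"); cv2.imwrite("pics/w11.png",cv2.resize(c["pixels"][0:200,200:440,::-1],None,fx=3,fy=3))
E
```

```text
time_s: 11.97
eef_pos: [542.0, 188.9, 41.7]
ee_rot: [-0.501, 0.502, -0.499, 0.498]
force: [1.7, -4.5, 1.8]
grip_width: 0.311
[ 1.73868683 -4.54439121  1.75345304] [-0.79049877 -0.28513158 -0.03044152]
```

View pics/w11.png

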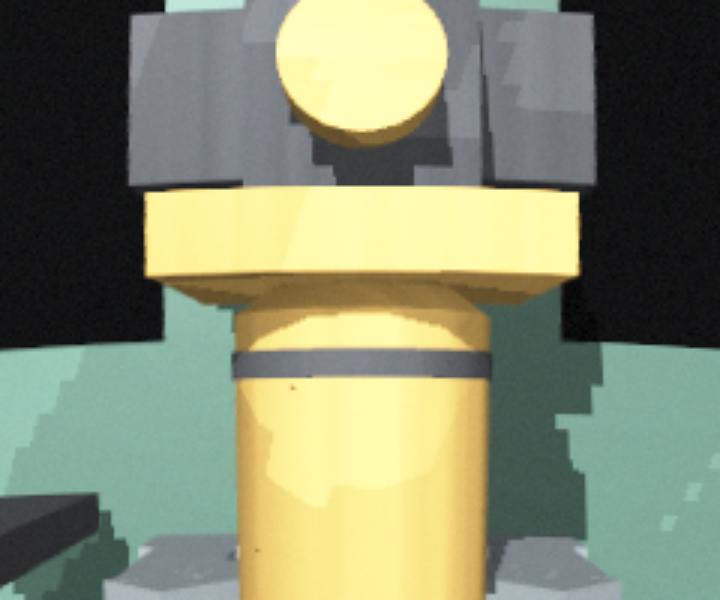

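```bash
for i in 1; do :; done; python3 -m handwheel '[{"grip":20,"tx":-0.4,"ty":0,"tz":0,"wx":0,"wy":0,"wz":0},{"grip":20,"tx":0,"ty":0,"tz":0,"wx":0,"wy":0,"wz":0}]'; python3 -m handwheel '[{"grip":20,"tx":-0.4,"ty":0,"tz":0,"wx":0,"wy":0,"wz":0},{"grip":20,"tx":0,"ty":0,"tz":0,"wx":0,"wy":0,"wz":0}]'
```

```text
time_s: 12.18
eef_pos: [542.0, 189.2, 41.7]
ee_rot: [-0.501, 0.502, -0.498, 0.498]
force: [2.3, -5.5, 0.7]
grip_width: 0.313
time_s: 12.35
eef_pos: [542.0, 189.4, 41.7]
ee_rot: [-0.501, 0.502, -0.498, 0.498]
force: [1.5, -6.5, 1.7]
grip_width: 0.314
```

```bash
python3 -m handwheel '[{"grip":20,"tx":-0.4,"ty":0,"tz":0,"wx":0,"wy":0,"wz":0},{"grip":20,"tx":0,"ty":0,"tz":0,"wx":0,"wy":0,"wz":0}]'; python3 - <<'E'
from h import *
print(sense()["force"],sense()["wrist_torque"])
E
```

```text
time_s: 12.52
eef_pos: [542.0, 189.7, 41.7]
ee_rot: [-0.501, 0.502, -0.498, 0.499]
force: [0.9, -8.1, 1.8]
grip_width: 0.311
[ 0.90646237 -8.13722661  1.77214543] [-1.12586186 -0.20061382  0.02163674]
```

```bash
python3 -m handwheel '[{"grip":20,"tx":-0.5,"ty":0,"tz":0,"wx":0,"wy":0,"wz":0},{"grip":20,"tx":0,"ty":0,"tz":0,"wx":0,"wy":0,"wz":0}]'; python3 -m handwheel '[{"grip":20,"tx":-0.5,"ty":0,"tz":0,"wx":0,"wy":0,"wz":0},{"grip":20,"tx":0,"ty":0,"tz":0,"wx":0,"wy":0,"wz":0}]'; python3 -m handwheel '[{"grip":20,"tx":-0.5,"ty":0,"tz":0,"wx":0,"wy":0,"wz":0},{"grip":20,"tx":0,"ty":0,"tz":0,"wx":0,"wy":0,"wz":0},{"grip":20,"tx":0,"ty":0,"tz":0,"wx":0,"wy":0,"wz":0}]'; python3 - <<'E'
from h import *
print(sense()["force"],sense()["wrist_torque"])
c=cam("wrist"); cv2.imwrite("pics/w12.png",cv2.resize(c["pixels"][0:200,200:440,::-1],None,fx=3,fy=3))
E
```

```text
time_s: 12.68
eef_pos: [542.0, 190.0, 41.7]
ee_rot: [-0.501, 0.502, -0.498, 0.499]
force: [0.5, -8.4, 2.6]
grip_width: 0.31
time_s: 12.85
eef_pos: [542.0, 190.3, 41.7]
ee_rot: [-0.501, 0.502, -0.498, 0.499]
force: [0.7, -9.9, 1.6]
grip_width: 0.315
time_s: 13.1
eef_pos: [542.0, 190.6, 41.7]
ee_rot: [-0.501, 0.502, -0.498, 0.499]
force: [0.5, -10.1, 2.5]
grip_width: 0.313
[  0.52804075 -10.12669319   2.51294117] [-1.64381105 -0.16343794 -0.00657124]
```

View pics/w12.png

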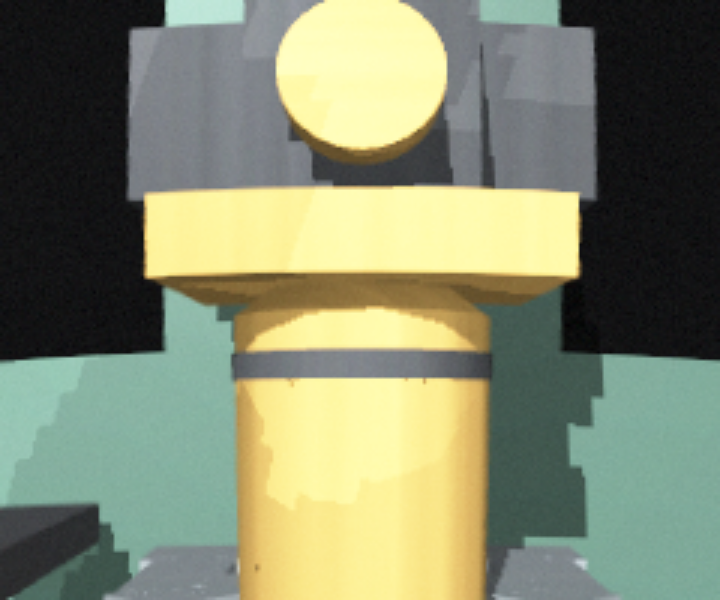

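```bash
python3 -m handwheel '[{"grip":20,"tx":-0.5,"ty":0,"tz":0,"wx":0,"wy":0,"wz":0},{"grip":20,"tx":-0.4,"ty":0,"tz":0,"wx":0,"wy":0,"wz":0},{"grip":20,"tx":0,"ty":0,"tz":0,"wx":0,"wy":0,"wz":0},{"grip":20,"tx":0,"ty":0,"tz":0,"wx":0,"wy":0,"wz":0}]'; python3 -m handwheel '[{"grip":20,"tx":0.5,"ty":0,"tz":0,"wx":0,"wy":0,"wz":0},{"grip":20,"tx":0.5,"ty":0,"tz":0,"wx":0,"wy":0,"wz":0},{"grip":20,"tx":0,"ty":0,"tz":0,"wx":0,"wy":0,"wz":0},{"grip":20,"tx":0,"ty":0,"tz":0,"wx":0,"wy":0,"wz":0}]'; python3 - <<'E'
from h import *
print(sense()["force"],sense()["wrist_torque"])
E
```

```text
time_s: 13.48
eef_pos: [542.0, 191.1, 41.7]
ee_rot: [-0.501, 0.503, -0.498, 0.499]
force: [0.9, -13.4, 2.7]
grip_width: 0.313
time_s: 13.82
eef_pos: [542.0, 191.1, 41.7]
ee_rot: [-0.501, 0.502, -0.498, 0.499]
force: [0.7, -7.6, 1.7]
grip_width: 0.315
[ 0.72731401 -7.5601121   1.7234475 ] [-1.15195079 -0.18380542  0.0334291 ]
```

```bash
python3 -m handwheel '[{"grip":20,"tx":0.5,"ty":0,"tz":0,"wx":0,"wy":0,"wz":0},{"grip":20,"tx":0.5,"ty":0,"tz":0,"wx":0,"wy":0,"wz":0},{"grip":20,"tx":0,"ty":0,"tz":0,"wx":0,"wy":0,"wz":0}]'; python3 -m handwheel '[{"grip":20,"tx":0.5,"ty":0,"tz":0,"wx":0,"wy":0,"wz":0},{"grip":20,"tx":0.3,"ty":0,"tz":0,"wx":0,"wy":0,"wz":0},{"grip":20,"tx":0,"ty":0,"tz":0,"wx":0,"wy":0,"wz":0}]'; python3 - <<'E'
from h import *
print(sense()["force"],sense()["wrist_torque"])
c=cam("wrist"); cv2.imwrite("pics/w13.png",cv2.resize(c["pixels"][0:200,200:440,::-1],None,fx=3,fy=3))
E
```

```text
time_s: 14.07
eef_pos: [542.0, 190.7, 41.7]
ee_rot: [-0.501, 0.502, -0.499, 0.498]
force: [0.5, -3.3, 1.4]
grip_width: 0.313
time_s: 14.32
eef_pos: [542.0, 190.1, 41.7]
ee_rot: [0.502, -0.501, 0.499, -0.498]
force: [0.0, 0.7, 1.7]
grip_width: 0.31
[0.04832674 0.65368758 1.7108571 ] [-0.00902961 -0.06158431  0.00098401]
```

View pics/w13.png

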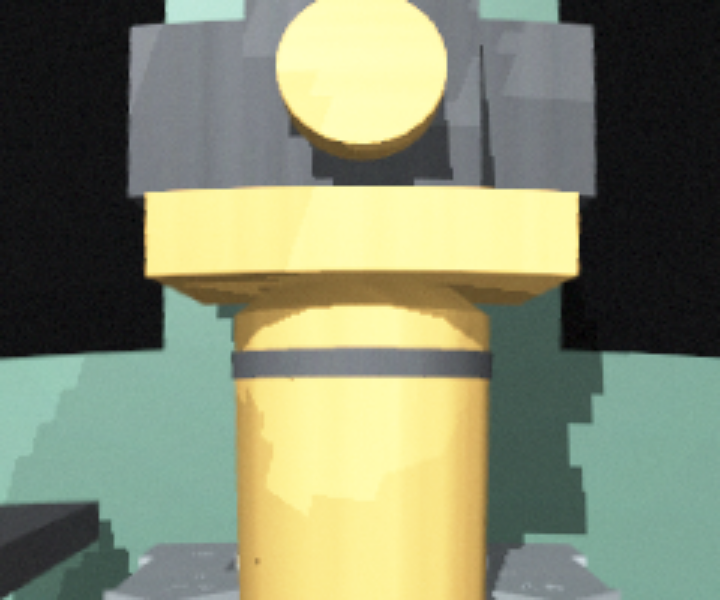

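```bash
python3 -m handwheel '[{"grip":20,"tx":0.5,"ty":0,"tz":0,"wx":0,"wy":0,"wz":0},{"grip":20,"tx":0.4,"ty":0,"tz":0,"wx":0,"wy":0,"wz":0},{"grip":20,"tx":0,"ty":0,"tz":0,"wx":0,"wy":0,"wz":0},{"grip":20,"tx":0,"ty":0,"tz":0,"wx":0,"wy":0,"wz":0}]'; python3 - <<'E'
from h import *
print(sense()["force"],sense()["wrist_torque"])
E
```

```text
time_s: 14.7
eef_pos: [542.0, 189.3, 41.7]
ee_rot: [0.502, -0.501, 0.499, -0.498]
force: [-1.3, 3.3, 2.4]
grip_width: 0.315
[-1.28091918  3.2971225   2.40351051] [0.6079296  0.15515463 0.01050911]
```

```bash
python3 -m handwheel '[{"grip":20,"tx":-0.6,"ty":-0.1,"tz":0,"wx":0,"wy":0,"wz":0},{"grip":20,"tx":0,"ty":0,"tz":0,"wx":0,"wy":0,"wz":0},{"grip":20,"tx":0,"ty":0,"tz":0,"wx":0,"wy":0,"wz":0}]'; python3 - <<'E'
from h import *
print(sense()["force"],sense()["wrist_torque"])
E
```

```text
time_s: 14.95
eef_pos: [542.1, 189.3, 41.7]
ee_rot: [-0.501, 0.502, -0.499, 0.498]
force: [-1.6, 0.0, 2.2]
grip_width: 0.314
[-1.62391329  0.01513718  2.18326681] [-0.0130424   0.12214176  0.04609193]
```

Neutral along y. Open in small steps.

```bash
python3 -m handwheel '[{"grip":28,"tx":0,"ty":0,"tz":0,"wx":0,"wy":0,"wz":0},{"grip":30,"tx":0,"ty":0,"tz":0,"wx":0,"wy":0,"wz":0},{"grip":33,"tx":0,"ty":0,"tz":0,"wx":0,"wy":0,"wz":0},{"grip":36,"tx":0,"ty":0,"tz":0,"wx":0,"wy":0,"wz":0},{"grip":40,"tx":0,"ty":0,"tz":0,"wx":0,"wy":0,"wz":0},{"grip":45,"tx":0,"ty":0,"tz":0,"wx":0,"wy":0,"wz":0},{"grip":50,"tx":0,"ty":0,"tz":0,"wx":0,"wy":0,"wz":0},{"grip":50,"tx":0,"ty":0,"tz":0,"wx":0,"wy":0,"wz":0}]' 20; python3 - <<'E'
from h import *
print(sense()["force"],sense()["wrist_torque"])
c=cam("wrist"); cv2.imwrite("pics/w14.png",c["pixels"][:,:,::-1])
cv2.imwrite("pics/w14c.png",cv2.resize(c["pixels"][0:200,200:440,::-1],None,fx=3,fy=3))
E
```

```text
time_s: 15.62
eef_pos: [542.2, 189.6, 41.8]
ee_rot: [0.502, -0.501, 0.498, -0.499]
force: [0.3, -0.5, 0.0]
grip_width: 0.586
[ 0.26622849 -0.52440126  0.04668515] [-0.0197325  -0.0237556   0.02308806]
```

View pics/w14c.png

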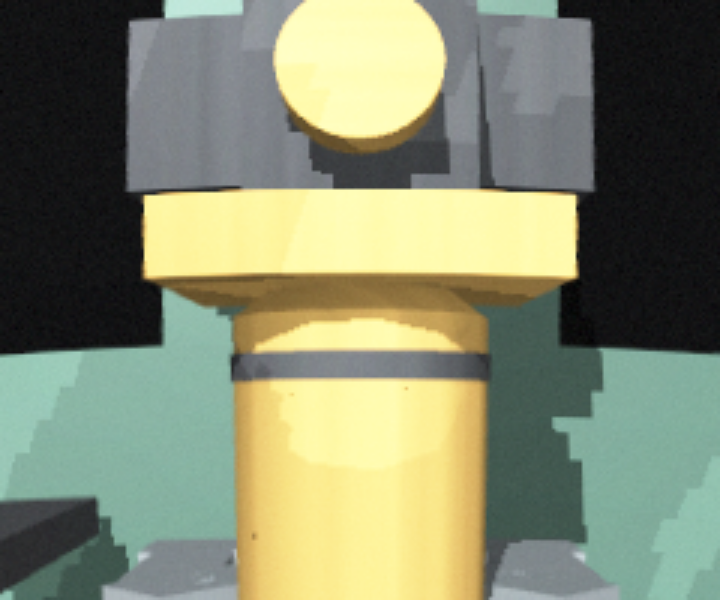

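View pics/w14.png

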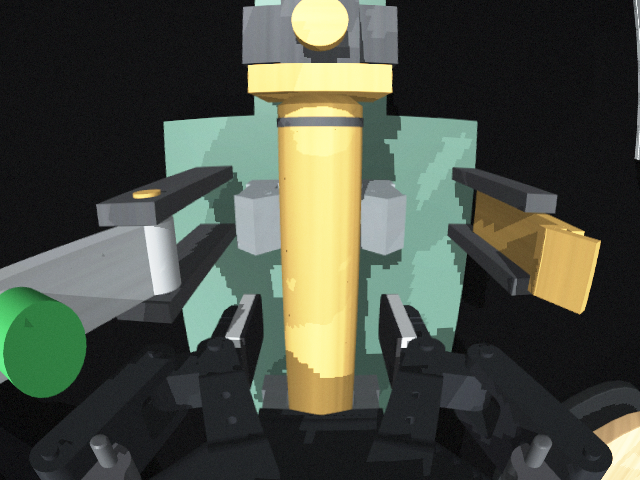

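```bash
python3 -m handwheel '[{"grip":52,"tx":0,"ty":-5,"tz":0,"wx":0,"wy":0,"wz":0},{"grip":55,"tx":0,"ty":-15,"tz":0,"wx":0,"wy":0,"wz":0},{"grip":55,"tx":0,"ty":-30,"tz":0,"wx":0,"wy":0,"wz":0},{"grip":55,"tx":0,"ty":-38,"tz":0,"wx":0,"wy":0,"wz":0},{"grip":55,"tx":0,"ty":-38,"tz":0,"wx":0,"wy":0,"wz":0},{"grip":0,"tx":0,"ty":-38,"tz":0,"wx":0,"wy":0,"wz":0},{"grip":0,"tx":0,"ty":-38,"tz":0,"wx":0,"wy":0,"wz":0},{"grip":0,"tx":0,"ty":0,"tz":0,"wx":0,"wy":0,"wz":0}]'; python3 - <<'E'
from h import *
print(sense()["force"])
goal((1,.006),(415,236.7,237))
import pickle
c=cam("wrist"); cv2.imwrite("pics/w15.png",c["pixels"][:,:,::-1]); pickle.dump(c,open("w15.pkl","wb"))
E
```

```text
time_s: 16.33
eef_pos: [544.3, 189.9, 252.1]
ee_rot: [0.505, -0.498, 0.496, -0.501]
force: [0.1, -0.1, 1.0]
grip_width: 0.224
[ 0.05785235 -0.10023299  1.02598469]
tcp [544.29698922 189.92161264 252.13395869] rotvec tool [-0.0133  0.0002 -0.0017] shift now-axes [ -47.6   13.5 -129.2] shift goal-axes [ -47.6   15.1 -129. ]
```

View pics/w15.png

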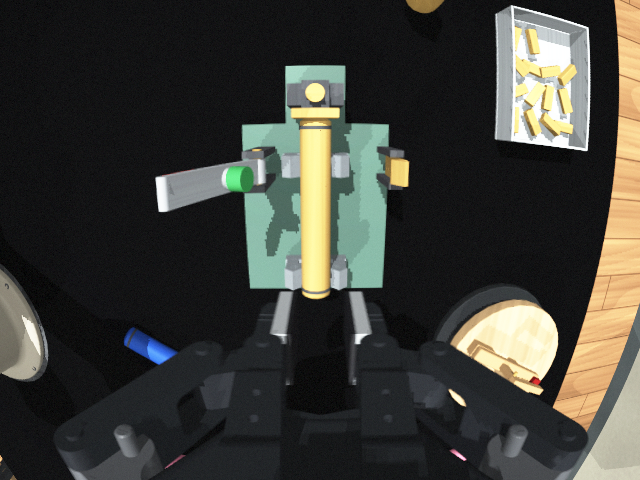

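```bash
python3 -m handwheel '[{"grip":0,"tx":-10,"ty":0,"tz":-22,"wx":-0.013,"wy":0,"wz":0},{"grip":0,"tx":-12,"ty":0,"tz":-35,"wx":0,"wy":0,"wz":0},{"grip":0,"tx":-12,"ty":0,"tz":-36,"wx":0,"wy":0,"wz":0},{"grip":0,"tx":-13,"ty":0,"tz":-36,"wx":0,"wy":0,"wz":0},{"grip":0,"tx":0,"ty":0,"tz":0,"wx":0,"wy":0,"wz":0},{"grip":0,"tx":0,"ty":0,"tz":0,"wx":0,"wy":0,"wz":0}]'; python3 - <<'E'
from h import *
print(sense()["force"])
goal((1,.006),(415,236.7,172))
c=cam("scene"); cv2.imwrite("pics/s15.png",cv2.resize(c["pixels"][100:310,300:540,::-1],None,fx=2.8,fy=2.8,interpolation=cv2.INTER_CUBIC))
E
```

```text
time_s: 16.88
eef_pos: [411.6, 236.2, 244.8]
ee_rot: [-0.498, 0.505, -0.501, 0.495]
force: [0.7, 0.7, 0.3]
grip_width: 0.001
[0.683446   0.70952738 0.28960932]
tcp [411.59899328 236.18072533 244.84712491] rotvec tool [0.0136 0.0018 0.0002] shift now-axes [-0.5 72.8  4.4] shift goal-axes [-0.5 72.8  3.4]
```

View pics/s15.png

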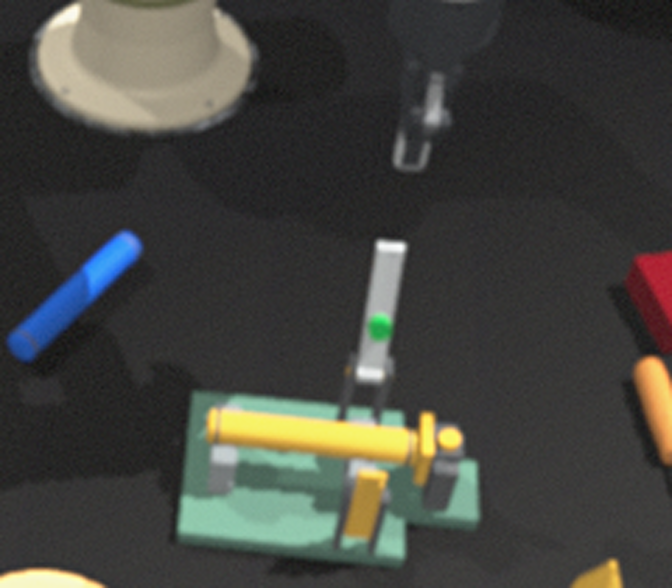

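```bash
python3 -m handwheel '[{"grip":0,"tx":0,"ty":15,"tz":0,"wx":0.013,"wy":0,"wz":0},{"grip":0,"tx":0,"ty":25,"tz":0,"wx":0,"wy":0,"wz":0},{"grip":0,"tx":0,"ty":23,"tz":0,"wx":0,"wy":0,"wz":0},{"grip":0,"tx":0,"ty":10,"tz":0,"wx":0,"wy":0,"wz":0},{"grip":0,"tx":0,"ty":0,"tz":5,"wx":0,"wy":0,"wz":0},{"grip":0,"tx":0,"ty":0,"tz":8,"wx":0,"wy":0,"wz":0},{"grip":0,"tx":0,"ty":0,"tz":5,"wx":0,"wy":0,"wz":0},{"grip":0,"tx":0,"ty":0,"tz":3,"wx":0,"wy":0,"wz":0}]'; python3 - <<'E'
from h import *
print(sense()["force"])
goal((1,.006),(485,236.7,172))
c=cam("scene"); cv2.imwrite("pics/s16.png",cv2.resize(c["pixels"][100:310,300:540,::-1],None,fx=2.8,fy=2.8,interpolation=cv2.INTER_CUBIC))
E
```

```text
time_s: 17.6
eef_pos: [435.5, 235.9, 173.2]
ee_rot: [0.502, -0.501, 0.498, -0.499]
force: [-0.8, -0.4, 0.4]
grip_width: -0.001
[-0.81739213 -0.37854824  0.40214256]
tcp [435.46482359 235.85874939 173.22671421] rotvec tool [-0.0023 -0.0005 -0.0005] shift now-axes [-0.6  1.3 49.5] shift goal-axes [-0.5  1.2 49.5]
```

View pics/s16.png

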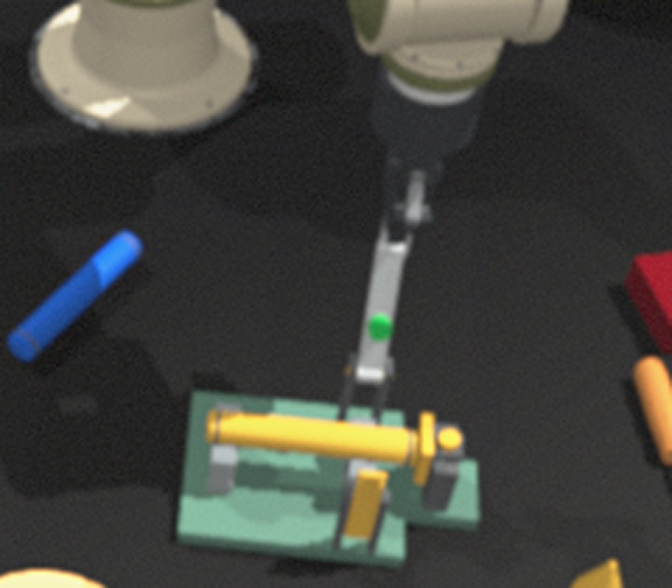

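Behind the strap, about to touch. Push on slowly.

```bash
python3 -m handwheel '[{"grip":0,"tx":0,"ty":0,"tz":3,"wx":0,"wy":0,"wz":0},{"grip":0,"tx":0,"ty":0,"tz":3,"wx":0,"wy":0,"wz":0},{"grip":0,"tx":0,"ty":0,"tz":3,"wx":0,"wy":0,"wz":0},{"grip":0,"tx":0,"ty":0,"tz":3,"wx":0,"wy":0,"wz":0},{"grip":0,"tx":0,"ty":0,"tz":3,"wx":0,"wy":0,"wz":0}]'; python3 -m handwheel '[{"grip":0,"tx":0,"ty":0,"tz":3,"wx":0,"wy":0,"wz":0},{"grip":0,"tx":0,"ty":0,"tz":3,"wx":0,"wy":0,"wz":0},{"grip":0,"tx":0,"ty":0,"tz":3,"wx":0,"wy":0,"wz":0},{"grip":0,"tx":0,"ty":0,"tz":3,"wx":0,"wy":0,"wz":0},{"grip":0,"tx":0,"ty":0,"tz":3,"wx":0,"wy":0,"wz":0}]'; python3 -m handwheel '[{"grip":0,"tx":0,"ty":0,"tz":3,"wx":0,"wy":0,"wz":0},{"grip":0,"tx":0,"ty":0,"tz":3,"wx":0,"wy":0,"wz":0},{"grip":0,"tx":0,"ty":0,"tz":3,"wx":0,"wy":0,"wz":0},{"grip":0,"tx":0,"ty":0,"tz":3,"wx":0,"wy":0,"wz":0},{"grip":0,"tx":0,"ty":0,"tz":3,"wx":0,"wy":0,"wz":0},{"grip":0,"tx":0,"ty":0,"tz":3,"wx":0,"wy":0,"wz":0},{"grip":0,"tx":0,"ty":0,"tz":3,"wx":0,"wy":0,"wz":0}]'; python3 - <<'E'
from h import *
print(sense()["force"],sense()["eef_pos"])
c=cam("scene"); cv2.imwrite("pics/s17.png",cv2.resize(c["pixels"][100:310,300:540,::-1],None,fx=2.8,fy=2.8,interpolation=cv2.INTER_CUBIC))
E
```

```text
time_s: 18.07
eef_pos: [449.0, 236.0, 172.3]
ee_rot: [0.502, -0.501, 0.498, -0.499]
force: [-0.5, 0.3, 1.0]
grip_width: 0.0
time_s: 18.48
eef_pos: [464.1, 236.0, 172.1]
ee_rot: [0.501, -0.501, 0.498, -0.499]
force: [-0.9, 1.2, 0.8]
grip_width: 0.001
time_s: 19.07
eef_pos: [485.0, 236.2, 172.1]
ee_rot: [-0.501, 0.502, -0.499, 0.498]
force: [-0.7, -0.0, 0.0]
grip_width: 0.002
[-0.74777794 -0.04818403  0.00651056] [485.00024785 236.17115758 172.09526147]
```

View pics/s17.png

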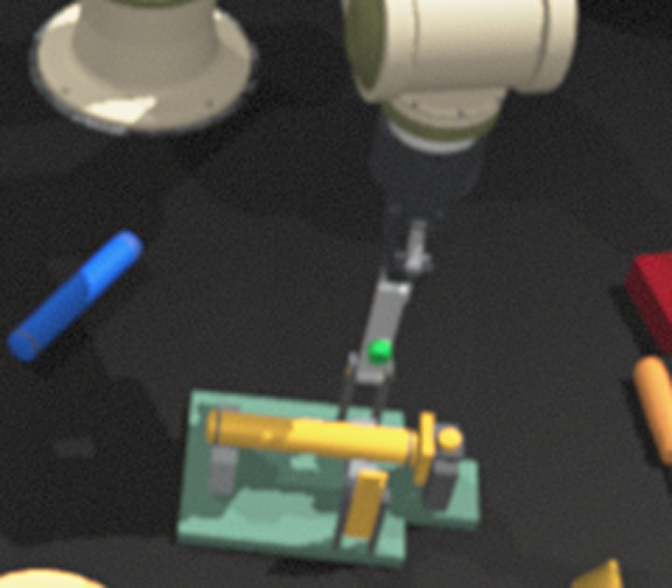

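```bash
python3 -m handwheel '[{"grip":0,"tx":0,"ty":0,"tz":3,"wx":0,"wy":0,"wz":0},{"grip":0,"tx":0,"ty":0,"tz":3,"wx":0,"wy":0,"wz":0},{"grip":0,"tx":0,"ty":0,"tz":3,"wx":0,"wy":0,"wz":0},{"grip":0,"tx":0,"ty":0,"tz":3,"wx":0,"wy":0,"wz":0},{"grip":0,"tx":0,"ty":0,"tz":3,"wx":0,"wy":0,"wz":0},{"grip":0,"tx":0,"ty":0,"tz":3,"wx":0,"wy":0,"wz":0},{"grip":0,"tx":0,"ty":0,"tz":3,"wx":0,"wy":0,"wz":0},{"grip":0,"tx":0,"ty":0,"tz":3,"wx":0,"wy":0,"wz":0},{"grip":0,"tx":0,"ty":0,"tz":0,"wx":0,"wy":0,"wz":0},{"grip":0,"tx":0,"ty":0,"tz":0,"wx":0,"wy":0,"wz":0}]'; python3 -m handwheel '[{"grip":0,"tx":0,"ty":0,"tz":0,"wx":0,"wy":0,"wz":0},{"grip":0,"tx":0,"ty":0,"tz":0,"wx":0,"wy":0,"wz":0},{"grip":0,"tx":0,"ty":0,"tz":0,"wx":0,"wy":0,"wz":0},{"grip":0,"tx":0,"ty":0,"tz":0,"wx":0,"wy":0,"wz":0},{"grip":0,"tx":0,"ty":0,"tz":0,"wx":0,"wy":0,"wz":0},{"grip":0,"tx":0,"ty":0,"tz":0,"wx":0,"wy":0,"wz":0}]'; python3 - <<'E'
from h import *
print(sense()["force"],sense()["eef_pos"])
c=cam("scene"); cv2.imwrite("pics/s18.png",cv2.resize(c["pixels"][100:310,300:540,::-1],None,fx=2.8,fy=2.8,interpolation=cv2.INTER_CUBIC))
E
```

```text
time_s: 19.95
eef_pos: [508.8, 236.3, 172.1]
ee_rot: [-0.501, 0.502, -0.499, 0.499]
force: [-0.3, -0.0, -0.3]
grip_width: 0.003
time_s: 20.45
eef_pos: [508.7, 236.3, 172.2]
ee_rot: [0.502, -0.501, 0.498, -0.499]
force: [-0.4, -1.1, -0.7]
grip_width: 0.004
[-0.39183913 -1.12549723 -0.69912447] [508.71729953 236.34257574 172.18407201]
```

View pics/s18.png

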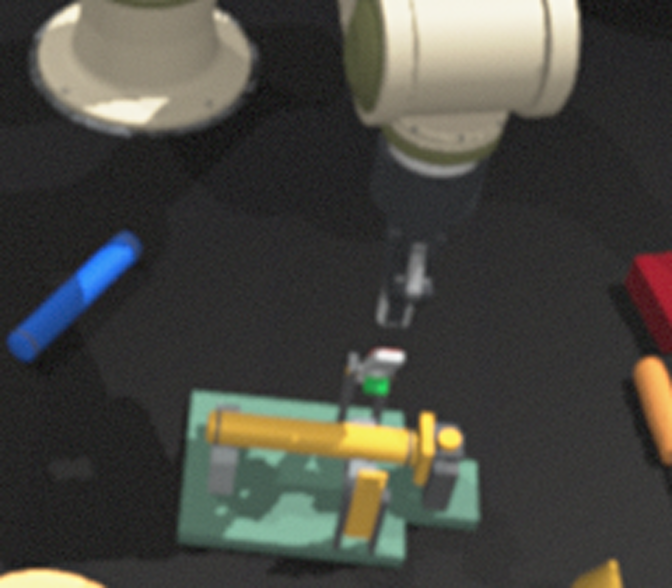

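```bash
python3 -m handwheel '[{"grip":0,"tx":0,"ty":-15,"tz":0,"wx":0,"wy":0,"wz":0},{"grip":0,"tx":0,"ty":-15,"tz":0,"wx":0,"wy":0,"wz":0},{"grip":0,"tx":10,"ty":0,"tz":10,"wx":0,"wy":0,"wz":0},{"grip":0,"tx":12,"ty":0,"tz":15,"wx":0,"wy":0,"wz":0},{"grip":0,"tx":12,"ty":0,"tz":15,"wx":0,"wy":0,"wz":0},{"grip":0,"tx":12,"ty":0,"tz":15,"wx":0,"wy":0,"wz":0},{"grip":0,"tx":10,"ty":0,"tz":15,"wx":0,"wy":0,"wz":0},{"grip":0,"tx":0,"ty":0,"tz":0,"wx":0,"wy":0,"wz":0},{"grip":0,"tx":0,"ty":0,"tz":0,"wx":0,"wy":0,"wz":0},{"grip":0,"tx":0,"ty":0,"tz":0,"wx":0,"wy":0,"wz":0}]'; python3 -m handwheel '[{"grip":0,"tx":0,"ty":0,"tz":0,"wx":0,"wy":0,"wz":0},{"grip":0,"tx":0,"ty":0,"tz":0,"wx":0,"wy":0,"wz":0},{"grip":0,"tx":0,"ty":0,"tz":0,"wx":0,"wy":0,"wz":0},{"grip":0,"tx":0,"ty":0,"tz":0,"wx":0,"wy":0,"wz":0},{"grip":0,"tx":0,"ty":0,"tz":0,"wx":0,"wy":0,"wz":0},{"grip":0,"tx":0,"ty":0,"tz":0,"wx":0,"wy":0,"wz":0},{"grip":0,"tx":0,"ty":0,"tz":0,"wx":0,"wy":0,"wz":0},{"grip":0,"tx":0,"ty":0,"tz":0,"wx":0,"wy":0,"wz":0},{"grip":0,"tx":0,"ty":0,"tz":0,"wx":0,"wy":0,"wz":0},{"grip":0,"tx":0,"ty":0,"tz":0,"wx":0,"wy":0,"wz":0}]';python3 -m handwheel '[{"grip":0,"tx":0,"ty":0,"tz":0,"wx":0,"wy":0,"wz":0},{"grip":0,"tx":0,"ty":0,"tz":0,"wx":0,"wy":0,"wz":0},{"grip":0,"tx":0,"ty":0,"tz":0,"wx":0,"wy":0,"wz":0},{"grip":0,"tx":0,"ty":0,"tz":0,"wx":0,"wy":0,"wz":0},{"grip":0,"tx":0,"ty":0,"tz":0,"wx":0,"wy":0,"wz":0},{"grip":0,"tx":0,"ty":0,"tz":0,"wx":0,"wy":0,"wz":0},{"grip":0,"tx":0,"ty":0,"tz":0,"wx":0,"wy":0,"wz":0},{"grip":0,"tx":0,"ty":0,"tz":0,"wx":0,"wy":0,"wz":0},{"grip":0,"tx":0,"ty":0,"tz":0,"wx":0,"wy":0,"wz":0},{"grip":0,"tx":0,"ty":0,"tz":0,"wx":0,"wy":0,"wz":0}]'; python3 - <<'E'
from h import *
import pickle
goal((1,.006),(580,236,120))
c=cam("wrist"); cv2.imwrite("pics/w19.png",c["pixels"][:,:,::-1]); pickle.dump(c,open("w19.pkl","wb"))
E
```

```text
time_s: 21.33
eef_pos: [578.7, 180.8, 201.7]
ee_rot: [-0.501, 0.502, -0.499, 0.498]
force: [0.7, 0.7, 0.2]
grip_width: 0.0
time_s: 22.17
eef_pos: [579.1, 180.7, 202.1]
ee_rot: [-0.501, 0.502, -0.499, 0.498]
force: [0.3, -0.2, -0.3]
grip_width: 0.001
time_s: 23.0
eef_pos: [579.1, 180.7, 202.1]
ee_rot: [0.501, -0.501, 0.499, -0.498]
force: [-0.8, 0.4, -0.4]
grip_width: 0.002
tcp [579.08620348 180.72786363 202.13236199] rotvec tool [ 0. -0. -0.] shift now-axes [-55.3  82.1   1.2] shift goal-axes [-55.3  82.1   1.2]
```

View pics/w19.png

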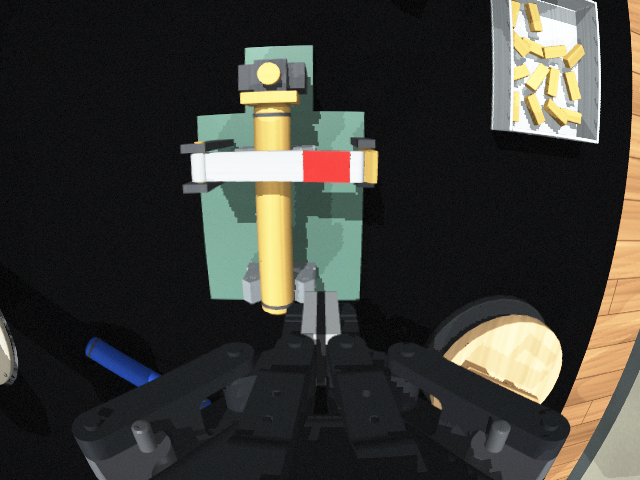

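```bash
python3 - <<'E'
from h import *
import pickle
c=pickle.load(open("w19.pkl","rb")); p=c["pixels"].astype(int)
m=((p[:,:,0]>180)&(p[:,:,1]<90)&(p[:,:,2]<90)).astype(np.uint8); m[:130]=0;m[200:]=0
n,l,st,ce=cv2.connectedComponentsWithStats(m); i=1+np.argmax(st[1:,4]); print(st[i],ce[i],onz(fray(c,*ce[i]),105.))
x,y,w,h=st[i][:4]
for u in (x,x+w): print(onz(fray(c,u,y+h/2),105))
print("catch",onz(fray(c,364,167),110),onz(fray(c,378,167),113),"tube",onz(fray(c,272,106),74))
E
```

```text
[ 303  151   47   31 1387] [325.91636626 166.21773612] [582.74860442 232.44253838 105.        ]
[567.98307331 232.21836117 105.        ]
[598.29694611 232.43243675 105.        ]
catch [606.81732905 232.77487061 110.        ] [615.33755124 233.28142118 113.        ] tube [544.22998385 273.6626958   74.        ]
```

```bash
python3 -m handwheel '[{"grip":0,"tx":-14,"ty":0,"tz":0,"wx":0,"wy":0,"wz":0},{"grip":0,"tx":-26,"ty":0,"tz":1,"wx":0,"wy":0,"wz":0},{"grip":0,"tx":-14,"ty":8,"tz":1,"wx":0,"wy":0,"wz":0},{"grip":0,"tx":0,"ty":25,"tz":0,"wx":0,"wy":0,"wz":0},{"grip":0,"tx":0,"ty":25,"tz":0,"wx":0,"wy":0,"wz":0},{"grip":0,"tx":0,"ty":18,"tz":0,"wx":0,"wy":0,"wz":0},{"grip":0,"tx":0,"ty":8,"tz":0,"wx":0,"wy":0,"wz":0},{"grip":0,"tx":0,"ty":0,"tz":0,"wx":0,"wy":0,"wz":0},{"grip":0,"tx":0,"ty":0,"tz":0,"wx":0,"wy":0,"wz":0}]'; python3 - <<'E'
from h import *
import pickle
print(sense()["force"]); goal((1,.006),(581,235,112))
c=cam("wrist"); cv2.imwrite("pics/w20.png",c["pixels"][:,:,::-1]); pickle.dump(c,open("w20.pkl","wb"))
E
```

```text
time_s: 23.8
eef_pos: [581.0, 235.1, 118.6]
ee_rot: [0.502, -0.501, 0.498, -0.499]
force: [-0.2, 0.9, 0.1]
grip_width: 0.003
[-0.23720354  0.913496    0.06904059]
tcp [580.96131642 235.1241875  118.565666  ] rotvec tool [-0.0004  0.0003 -0.0001] shift now-axes [0.1 6.6 0. ] shift goal-axes [0.1 6.6 0. ]
```

View pics/w20.png

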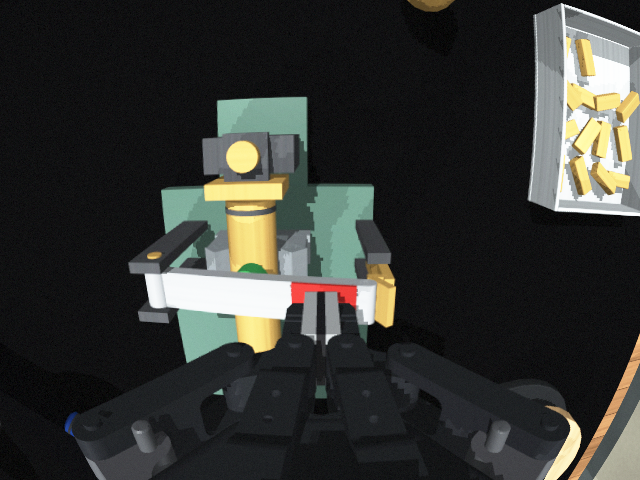

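```bash
python3 -m handwheel '[{"grip":0,"tx":0,"ty":4,"tz":0,"wx":0,"wy":0,"wz":0},{"grip":0,"tx":0,"ty":4,"tz":0,"wx":0,"wy":0,"wz":0},{"grip":0,"tx":0,"ty":2,"tz":0,"wx":0,"wy":0,"wz":0}]'; python3 -m handwheel '[{"grip":0,"tx":0,"ty":1,"tz":0,"wx":0,"wy":0,"wz":0},{"grip":0,"tx":0,"ty":1,"tz":0,"wx":0,"wy":0,"wz":0}]'; python3 -m handwheel '[{"grip":0,"tx":0,"ty":1,"tz":0,"wx":0,"wy":0,"wz":0},{"grip":0,"tx":0,"ty":1,"tz":0,"wx":0,"wy":0,"wz":0}]';python3 -m handwheel '[{"grip":0,"tx":0,"ty":1,"tz":0,"wx":0,"wy":0,"wz":0},{"grip":0,"tx":0,"ty":1,"tz":0,"wx":0,"wy":0,"wz":0}]'
```

```text
time_s: 24.1
eef_pos: [580.8, 234.7, 108.1]
ee_rot: [0.502, -0.501, 0.498, -0.499]
force: [0.8, -0.4, -0.7]
grip_width: -0.002
time_s: 24.27
eef_pos: [580.9, 234.7, 106.5]
ee_rot: [0.502, -0.501, 0.498, -0.499]
force: [0.3, -0.4, 4.0]
grip_width: -0.0
time_s: 24.43
eef_pos: [581.1, 234.7, 104.7]
ee_rot: [0.502, -0.501, 0.498, -0.499]
force: [-0.9, 0.1, 4.6]
grip_width: -0.0
time_s: 24.6
eef_pos: [581.3, 234.8, 102.8]
ee_rot: [0.502, -0.501, 0.498, -0.499]
force: [0.0, -0.6, 5.8]
grip_width: -0.002
```

```bash
python3 -m handwheel '[{"grip":0,"tx":0,"ty":1,"tz":0,"wx":0,"wy":0,"wz":0},{"grip":0,"tx":0,"ty":1,"tz":0,"wx":0,"wy":0,"wz":0}]'; python3 -m handwheel '[{"grip":0,"tx":0,"ty":1,"tz":0,"wx":0,"wy":0,"wz":0},{"grip":0,"tx":0,"ty":1,"tz":0,"wx":0,"wy":0,"wz":0}]';python3 -m handwheel '[{"grip":0,"tx":0,"ty":0.7,"tz":0,"wx":0,"wy":0,"wz":0},{"grip":0,"tx":0,"ty":0.7,"tz":0,"wx":0,"wy":0,"wz":0}]'
```

```text
time_s: 24.77
eef_pos: [581.5, 234.7, 100.6]
ee_rot: [0.502, -0.501, 0.498, -0.499]
force: [2.5, -0.7, 3.7]
grip_width: 0.001
time_s: 24.93
eef_pos: [581.3, 234.8, 98.5]
ee_rot: [0.502, -0.501, 0.498, -0.499]
force: [3.9, -1.2, 5.6]
grip_width: 0.001
time_s: 25.1
eef_pos: [580.9, 234.8, 96.7]
ee_rot: [0.502, -0.501, 0.498, -0.499]
force: [2.8, -0.2, 2.7]
grip_width: 0.005
```

```bash
python3 -m handwheel '[{"grip":0,"tx":0,"ty":0.7,"tz":0,"wx":0,"wy":0,"wz":0},{"grip":0,"tx":0,"ty":0.7,"tz":0,"wx":0,"wy":0,"wz":0}]'; python3 -m handwheel '[{"grip":0,"tx":0,"ty":0.7,"tz":0,"wx":0,"wy":0,"wz":0},{"grip":0,"tx":0,"ty":0,"tz":0,"wx":0,"wy":0,"wz":0}]'; python3 - <<'E'
from h import *
import pickle
print(sense()["force"])
c=cam("wrist"); cv2.imwrite("pics/w21.png",cv2.resize(c["pixels"][180:380,120:420,::-1],None,fx=2.6,fy=2.6)); 
E
```

```text
time_s: 25.27
eef_pos: [580.4, 234.8, 94.9]
ee_rot: [-0.501, 0.502, -0.499, 0.498]
force: [2.6, 0.2, 3.5]
grip_width: -0.001
time_s: 25.43
eef_pos: [580.5, 234.8, 94.4]
ee_rot: [-0.501, 0.502, -0.499, 0.498]
force: [0.9, 0.1, 4.6]
grip_width: -0.003
[0.88460384 0.10946129 4.58618659]
```

View pics/w21.png

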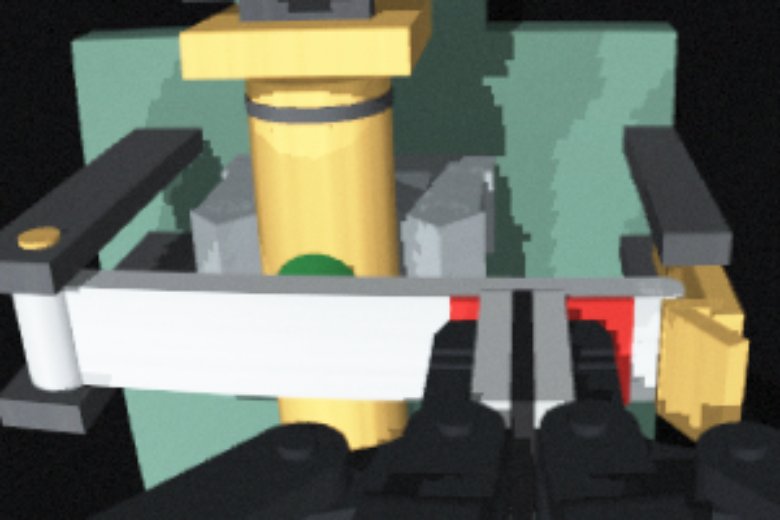

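```bash
python3 -m handwheel '[{"grip":0,"tx":0,"ty":0.5,"tz":0,"wx":0,"wy":0,"wz":0},{"grip":0,"tx":0,"ty":0,"tz":0,"wx":0,"wy":0,"wz":0}]'; python3 -m handwheel '[{"grip":0,"tx":0,"ty":0.5,"tz":0,"wx":0,"wy":0,"wz":0},{"grip":0,"tx":0,"ty":0,"tz":0,"wx":0,"wy":0,"wz":0}]'; python3 -m handwheel '[{"grip":0,"tx":0,"ty":0.4,"tz":0,"wx":0,"wy":0,"wz":0},{"grip":0,"tx":0,"ty":0,"tz":0,"wx":0,"wy":0,"wz":0}]'
```

```text
time_s: 25.65
eef_pos: [580.5, 234.8, 94.1]
ee_rot: [-0.501, 0.502, -0.499, 0.498]
force: [0.0, -0.1, 4.7]
grip_width: 0.002
time_s: 25.82
eef_pos: [580.5, 234.8, 93.6]
ee_rot: [-0.501, 0.502, -0.499, 0.498]
force: [0.1, -0.8, 4.8]
grip_width: 0.001
time_s: 25.98
eef_pos: [580.6, 234.8, 93.3]
ee_rot: [-0.501, 0.502, -0.499, 0.498]
force: [-0.3, -0.4, 6.4]
grip_width: -0.004
```

```bash
python3 -m handwheel '[{"grip":0,"tx":0,"ty":0.5,"tz":0,"wx":0,"wy":0,"wz":0},{"grip":0,"tx":0,"ty":0,"tz":0,"wx":0,"wy":0,"wz":0}]'; python3 -m handwheel '[{"grip":0,"tx":0,"ty":-1,"tz":0,"wx":0,"wy":0,"wz":0},{"grip":0,"tx":0,"ty":-1,"tz":0,"wx":0,"wy":0,"wz":0},{"grip":0,"tx":0,"ty":-2,"tz":0,"wx":0,"wy":0,"wz":0},{"grip":0,"tx":0,"ty":-10,"tz":0,"wx":0,"wy":0,"wz":0},{"grip":0,"tx":0,"ty":-20,"tz":0,"wx":0,"wy":0,"wz":0},{"grip":0,"tx":0,"ty":-20,"tz":0,"wx":0,"wy":0,"wz":0},{"grip":0,"tx":20,"ty":-20,"tz":0,"wx":0,"wy":0,"wz":0},{"grip":0,"tx":30,"ty":-20,"tz":-10,"wx":0,"wy":0,"wz":0},{"grip":0,"tx":10,"ty":0,"tz":-10,"wx":0,"wy":0,"wz":0},{"grip":0,"tx":0,"ty":0,"tz":0,"wx":0,"wy":0,"wz":0}]'; python3 - <<'E'
from h import *
import pickle
print(sense()["force"],sense()["eef_pos"])
c=cam("wrist"); cv2.imwrite("pics/w22.png",c["pixels"][:,:,::-1]); pickle.dump(c,open("w22.pkl","wb"))
cv2.imwrite("pics/w22c.png",cv2.resize(c["pixels"][70:220,180:400,::-1],None,fx=3.5,fy=3.5,interpolation=cv2.INTER_CUBIC))
c=cam("scene"); cv2.imwrite("pics/s22.png",cv2.resize(c["pixels"][180:310,350:490,::-1],None,fx=4.5,fy=4.5,interpolation=cv2.INTER_CUBIC))
E
```

```text
time_s: 26.15
eef_pos: [580.6, 234.8, 92.9]
ee_rot: [-0.501, 0.502, -0.499, 0.498]
force: [0.0, -0.4, 5.9]
grip_width: -0.001
time_s: 26.98
eef_pos: [560.5, 172.9, 188.4]
ee_rot: [0.501, -0.501, 0.499, -0.499]
force: [-0.2, -0.2, 0.1]
grip_width: -0.002
[-0.24261805 -0.2453423   0.0636887 ] [560.47364054 172.88532106 188.35493835]
```

View pics/w22c.png

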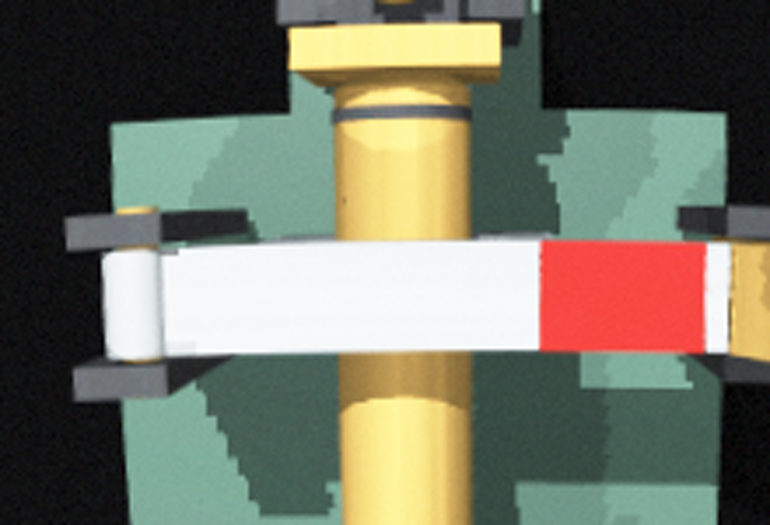

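View pics/s22.png

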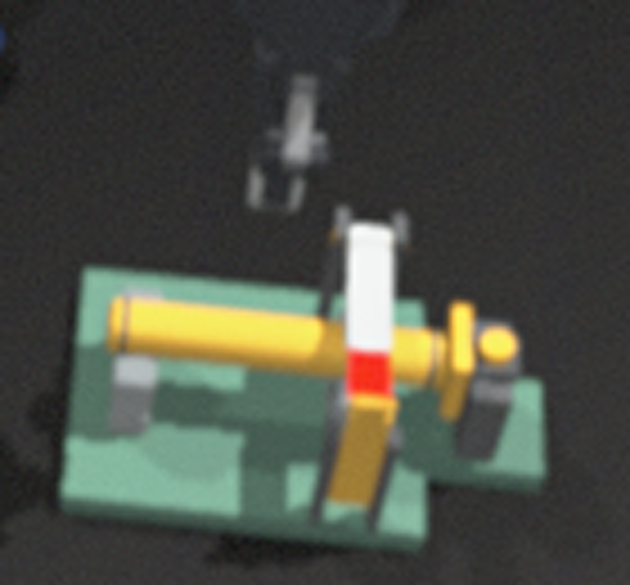

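```bash
python3 - <<'E'
from h import *
import pickle
c=pickle.load(open("w22.pkl","rb")); C=-c["R"].T@c["t"]; print(C, c["R"][2]); s=sense(); print(C-s["eef_pos"])
print(onz(fray(c,180+622/3.5,70+295/3.5),94), onz(fray(c,180+622/3.5,70+295/3.5),105))
E
```

```text
[560.63887927 248.6922071  330.92017312] [ 0.00150421 -0.29638769 -0.95506653]
[ -0.36289133  73.9799681  143.97192879]
[584.49337469 232.74074405  94.        ] [583.38583097 233.48135677 105.        ]
```

```bash
python3 -m handwheel '[{"grip":0,"tx":-7,"ty":10,"tz":-6,"wx":0,"wy":0,"wz":0},{"grip":0,"tx":-8,"ty":12,"tz":-6,"wx":0,"wy":0,"wz":0},{"grip":0,"tx":-8,"ty":12,"tz":-6,"wx":0,"wy":0,"wz":0},{"grip":0,"tx":-3,"ty":6,"tz":0,"wx":0,"wy":0,"wz":0},{"grip":0,"tx":0,"ty":0,"tz":0,"wx":0,"wy":0,"wz":0},{"grip":0,"tx":0,"ty":0,"tz":0,"wx":0,"wy":0,"wz":0}]'; python3 - <<'E'
from h import *
import pickle
print(sense()["force"],sense()["eef_pos"])
c=cam("wrist"); pickle.dump(c,open("w23.pkl","wb"))
print(-c["R"].T@c["t"])
cv2.imwrite("pics/w23c.png",cv2.resize(c["pixels"][60:210,220:420,::-1],None,fx=4,fy=4,interpolation=cv2.INTER_CUBIC))
E
```

```text
time_s: 27.58
eef_pos: [543.3, 200.9, 146.6]
ee_rot: [-0.502, 0.502, -0.498, 0.498]
force: [-0.3, -0.4, 0.4]
grip_width: 0.003
[-0.34460605 -0.37791325  0.42408003] [543.31651747 200.86499855 146.6198724 ]
[543.48384754 276.64726437 289.18514264]
```

View pics/w23c.png

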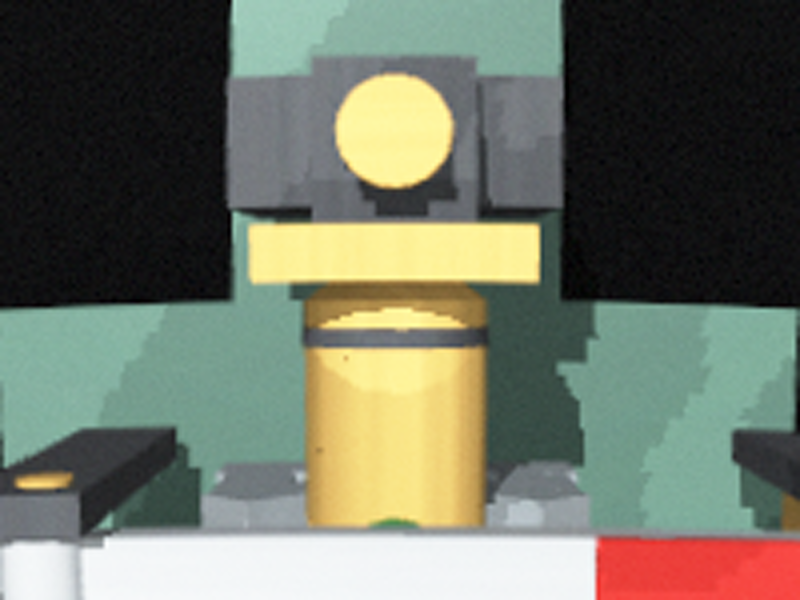

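```bash
python3 - <<'E'
from h import *
import pickle
a=pickle.load(open("w22.pkl","rb"));b=pickle.load(open("w23.pkl","rb"));d=pickle.load(open("w19.pkl","rb"))
ra=fray(a,180+540/3.5,70+240/3.5); rb=fray(b,220+597/4,60+538/4)
print(tri(ra,rb))
for n,X in (("top",b),): pass
t=cam("top"); cv2.imwrite("pics/t24.png",t["pixels"][:,:,::-1])
# base check of latched z: red inboard edge x at candidate heights vs expected (hinge+~73)
for z in (94,98,103): print(z,onz(ra,z),onz(rb,z))
E
```

```text
(array([569.35192019, 242.60284656,  96.3362666 ]), np.float64(0.16265111348212385))
94 [569.50797871 242.58633906  94.        ] [569.595727  242.1464037  94.       ]
98 [569.35823883 242.68942641  98.        ] [569.06060677 242.85344237  98.        ]
103 [569.17106399 242.81828559 103.        ] [568.39170649 243.7372407  103.        ]
```

View pics/t24.png

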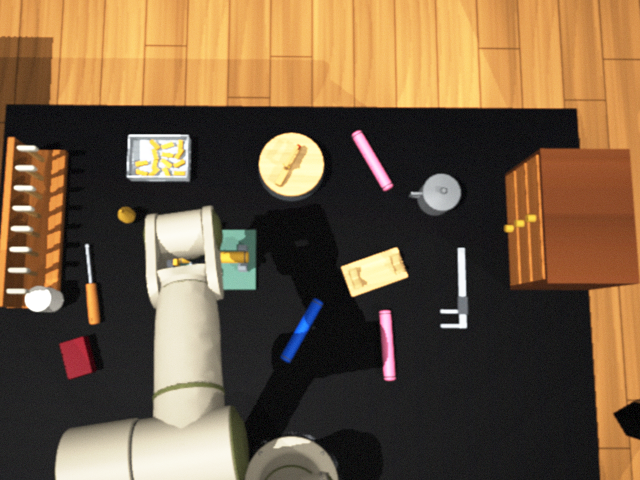

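```bash
python3 -m handwheel '[{"grip":0,"tx":0,"ty":-25,"tz":0,"wx":0,"wy":0,"wz":0},{"grip":0,"tx":0,"ty":-25,"tz":0,"wx":0,"wy":0,"wz":0},{"grip":0,"tx":0,"ty":0,"tz":0,"wx":0,"wy":0,"wz":0},{"grip":0,"tx":0,"ty":0,"tz":0,"wx":0,"wy":0,"wz":0}]'; python3 -c "
from rig import ctrl,sense
print(sense()['force']); print(ctrl.finish_job())"
```

```text
time_s: 28.02
eef_pos: [543.9, 200.3, 198.5]
ee_rot: [0.502, -0.5, 0.498, -0.499]
force: [0.8, -0.1, -0.2]
grip_width: -0.002
[ 0.79264863 -0.10341849 -0.18694242]
the job is handed in; nothing more can be done
None
```

The job is done and handed in at about 28 s: the tube is in the fixture against the stop, and the strap is latched over it. I chose the brass tube in the beech rest. The blue tube and the two pink ones were the look-alikes.

- **Laying and stop:** I laid the tube in the Vs with light contact and slid it to the stop. The stop gave about 2 mm, judged from the contact position and force (peak Fy about 13 N, of which about 4 N was V friction). I eased back to about 0.3 mm before letting go.
- **Clamping:** I pushed the strap past upright, let it sink, and pressed it on the red plate. The readings during the press never passed about 6.5 N. The force fell back as the catch snapped over.

**Last checks:**
- The view from above the stop shows no gap and no red pin between tube and plate. The stop and pin values themselves can't be read, so this rests on images and force.
- The strap's nose is under the hook. Its top measured z = 96 mm; latched should be about 94 to 95.5, and unlatched about 104 at that spot.
- In the top view the wippen, pot, calipers and bob look unmoved, and the gripper was well clear with about zero force.
- **Disagreement:** the red plate's y measured about 3 mm short of what the fixture's position predicted. I aimed between the two.

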